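Clear the spray board: plates to the drying rack, pins into the clips

TASK

Slide the spatula under each freshly sprayed blue cover plate on the spray board, lift it and lay it flat and square, centred across a free pair of bars on the drying rack, without touching the plates with the gripper or letting one fall. Press each loose guide pin down into its own free pair of spring clips on the red rail until it snaps fully home, centred lengthwise, and finish with the spatula laid back on its dark grey drip sheet as you found it, its blade flat near the far end. Plates and pins may go in any order; leave the cup, spray can and glove box alone.

Things in the scene. Friction and masses are not known exactly. Their poses are not given: they have to be found in the camera images.
- bay0 (a point): Centre of a drying rack bay (rack y = -60 mm), at the height of the bars' tops (34 mm above the bench); axes as the rack's. A plate laid there has its origin here and its long side along y. Empty at the start.
- bay1 (a point): Centre of a drying rack bay (rack y = 60 mm), at the height of the bars' tops (34 mm above the bench); axes as the rack's. A plate laid there has its origin here and its long side along y. Empty at the start.
- plate0: Freshly sprayed blue steel cover plate, 70 (x) x 100 (y) x 4 mm, about 0.16 kg, with four dark bolt holes. Origin: centre of its underside; z up. It starts lying across the two battens of one lane of the spray board, underside 30 mm above the bench, its x within 0.1 rad of the board's x.
- plate1: Freshly sprayed blue steel cover plate, 70 (x) x 100 (y) x 4 mm, about 0.16 kg, with four dark bolt holes. Origin: centre of its underside; z up. It starts lying across the two battens of one lane of the spray board, underside 30 mm above the bench, its x within 0.1 rad of the board's x.
- spatula_grip (a point): Point on the axis of the spatula's handle, at x = -100, z = 44 mm in the spatula's frame: a good place to grip it across the 20 mm width, from above.
- drip_sheet: Fixed dark grey sheet 250 (x) x 90 (y) x 2 mm where the spatula lives. Origin: centre of its underside.
- clip0 (a point): Place of a pin's origin when home in the pair of clips at rail y = -55 mm: midway between the bars, 34 mm above the bench; the pin's length runs along the rail's x, either way round. Empty at the start.
- clip1 (a point): Place of a pin's origin when home in the pair of clips at rail y = 0 mm: midway between the bars, 34 mm above the bench; the pin's length runs along the rail's x, either way round. Empty at the start.
- clip2 (a point): Place of a pin's origin when home in the pair of clips at rail y = 55 mm: midway between the bars, 34 mm above the bench; the pin's length runs along the rail's x, either way round. Empty at the start.
- pin0: Brake caliper guide pin, 0.09 kg: brass-coloured shank 12 mm in diameter, 100 mm long along x, with a hexagonal head 13 mm across flats, 10 mm long, at +x (x = 50 to 60). Origin: on the axis, middle of the shank. Starts lying on the bench, axis about 6.5 mm up; may roll over its head's flats (y and z axes turn). May be absent.
- pin1: Brake caliper guide pin, 0.09 kg: brass-coloured shank 12 mm in diameter, 100 mm long along x, with a hexagonal head 13 mm across flats, 10 mm long, at +x (x = 50 to 60). Origin: on the axis, middle of the shank. Starts lying on the bench, axis about 6.5 mm up; may roll over its head's flats (y and z axes turn). May be absent.
- pin2: Brake caliper guide pin, 0.09 kg: brass-coloured shank 12 mm in diameter, 100 mm long along x, with a hexagonal head 13 mm across flats, 10 mm long, at +x (x = 50 to 60). Origin: on the axis, middle of the shank. Starts lying on the bench, axis about 6.5 mm up; may roll over its head's flats (y and z axes turn). May be absent.
- red_cup: Bystander: open red plastic cup, 72 mm across, 75 mm high. Origin: centre of its underside.
- spray_can: Bystander: blue spray can, 66 mm across, about 190 mm high. Origin: centre of its underside.
- glove_box: Bystander: white and blue carton 190 (x) x 90 (y) x 75 mm. Origin: centre of its underside.
- spatula_home (a point): Point on the drip sheet's top, 60 mm beyond its centre along the sheet's x: the spatula's origin belongs here, its x along the sheet's x (handle towards the robot). Within 35 mm along x, 25 mm along y and 0.25 rad is good.
- spray_board: Fixed plywood panel 150 (x) x 222 (y) x 6 mm with four battens along x (130 long, 10 wide, tops 30 mm above the bench) at y = -98, -22, 22, 98 mm: two lanes open at both ends, 66 mm clear, centred on y = -60 and 60. Origin: underside centre, on the bench; -x end towards the robot. May swap sides with the drying rack.
- drying_rack: Fixed steel rack: four bars along x (130 long, 8 thick, tops 34 mm above the bench, on 7 mm posts at x = -55 and 55) at y = -98, -22, 22, 98 mm: two bays 68 mm clear, open at both ends and above, with only cross strips 8 mm high at x = -55 and 55. Origin: on the bench under the centre; -x end towards the robot.
- spatula: Cranked spatula, 0.125 kg: steel blade 90 (x) x 46 (y) x 2.5 mm, tip at +x; a neck rises from the blade (x = -40 to -68) to a level orange handle 90 x 20 x 18 mm (x = -158 to -68), axis 44 mm above the blade's underside. Origin: centre of the blade's underside. Set down level it balances on its blade, as it starts on the drip sheet, handle towards the robot.
- clip_rail: Fixed rail: base 100 (x) x 165 (y) x 6 mm, two red bars along y (14 wide, tops 28 mm above the bench) at x = -28 and 28, each with three upward spring clips (10 mm long) at y = -55, 0, 55: lips 9 mm apart 39 mm up, flared mouth to 47 mm. A pin along x pressed straight down through a pair with 5 to 10 N snaps on to the bars. Origin: underside centre.
There are look-alikes about, which are no part of the job. What is shaped like the pin0 but green or pink is not meant.

How it is judged:
By the outcome, as a careful person would: the job done as asked, in the order asked, and still so for the second after the job is handed in, with the robot touching nothing.
Of pin0, pin1, pin2 only 2 to 3 are there at a start; the rules pass over those that are not, and their reading is None.
At some moment in a run one of pin0, pin1, pin2 may be knocked a few centimetres aside while the robot is not near it.
It also fails if it takes over 210 s, if anything falls off the work surface, if the arm or the gripper's body presses on something with over 40 N, if the wrist force passes 120 N, or if a joint passes its speed limit or range.

ROBOT

A 7-joint arm with a two-finger parallel gripper is mounted at the origin on the work surface. World frame = base frame: x ahead of the robot, y to its left, z up, the work surface at z = 0. Lengths are in m, angles in rad, forces in N, time in s.
With the tool pointing down it reaches from about 0.425 to 0.925 m from the base axis. Payload 6.8 kg.
Tool frame: the origin (TCP) lies on the front face of the gripper's body, between the roots of the fingers; the fingertips stand 73 mm ahead of it and the grasp point (between the pads) lies 54 mm ahead of it; z points along the fingers, y is the line along which they close (so a half turn about z gives the same grasp; the last joint's range is limited). The gripper opens to 85 mm and grips with 20 to 120 N. Pads are 22 mm wide; open, the fingers measure 114 mm over their backs; the gripper's body (76 mm by 85 mm) begins 54 mm behind the grasp point. The pads swing forward as they close: fully open they stand 13 mm farther back than shut.
Start: joints at [-1.416, 0.477, 0.022, 1.555, -0.011, 1.109, -0.083], TCP at [0.175, 0.652, 0.304] pointing down, gripper open.
Joint ranges: [-2.96, 2.96], [-0.34, 2.1], [-1.41, 1.46], [0.24, 2.44], [-1.37, 4.51], [0.17, 1.92], [-2.96, 2.96]. Speed limits (rad/s): [2.39, 2.39, 3.14, 3.14, 3.14, 3.14, 3.14].

INTERFACE

Orientations are given as a unit quaternion [w, x, y, z].
In Python, from station import bot, optics gives the robot as it stands.
- The arm moves only by the tool drive_tool, never from a script. Its argument "deltas" is a list of rows, each an object with "gripper": the closure in counts, from 0 (fully open) to 255 (shut); "offset": the shift along the tool's x, y, z in units of 1000 mm (1.0 is 1000 mm), a list of three; "angular": the turn, a rotation vector about the tool's x, y, z in units of 45 degrees (1.0 is 45 degrees), a list of three. In form: [{"gripper": gripper, "offset": [dx, dy, dz], "angular": [rx, ry, rz]}, ...]. A call has 1 to 5 rows; each row is the pose to reach, as a shift and turn from the pose commanded when the call began, along the tool's axes at that moment; what a row does not reach only later rows make up. A row lasts 1/10 s, in which the tool goes at most 50 mm and 8.59 degrees, less where a joint would pass 70% of its speed; a pose out of reach is approached as far as the arm can. A call with a number of a shift or a turn outside -1 to 1 is refused whole. A call with a gripper value outside its range is refused whole. The fingers move at their own pace and stop on an object; "grip_force" is the grip in N (left out, the last holds). Time passes only in rows, so rows that repeat a pose let the fingers close. It gives the time, the measured TCP pose, the force, the opening and the grip force at its end, in the units of the state.
- bot.get_obs(): the state, without advancing time (a new reading comes with each control period).
- optics.read_camera(name): name is "scene" or "top" or "wrist"; returns the picture (400x640x3 uint8, blue, green, red); there is no depth.
- optics.camera_model(name): a dict with "fx", "fy", "cx", "cy" (pixels), "cam_to_world" (4x4, takes a point from camera to world coordinates). Camera axes: x right, y up, looking along -z (the intrinsics and any distortion apply to the point x, -y, -z); pixel columns grow to the right and rows downward; lengths in m; the calibration is good to about 2 mm. The wrist camera is an equidistant fisheye: a pixel r from the principal point sees the ray r / f radians off the axis. A picture is of the moment at which its call begins: read the wrist's pose just before it. camera_model takes no time and is no camera call; for the wrist camera it gives the pose at the moment of the call.
- bot.hand_in(): hands the job in; it is judged then, once.
The state is a dict: "t": time; "q": joint angles; "joint_vel": joint speeds; "joint_torque": joint torques, N m; "eef_pos": TCP position; "tool_rot": TCP orientation; "contact_force": force on the tool from outside, world axes, zero at the start; "torque": the same for the moment, N m; "gripper_width": opening from 0.0 (shut) to 1.0 (fully open); "grasp_force": force on a finger pad.
Only numpy, scipy, OpenCV 4.12 (cv2) and the standard library are available. Lean on these libraries where they do the work, as an engineer would, in place of code of your own. Each camera call takes 0.05 s, during which the arm holds its last target. There are 200 camera calls.

## Working session

There is one attempt and no reset: what is moved stays moved. The work goes in short steps, Python scripts to look and compute and a tool call to move; the robot and the scene stay as the last step left them, time stands still between calls to the robot, and variables do not carry over. Pictures are saved under pics/ and viewed, at most 14 in all, crops included, and the job is handed in when it is done.

Besides the shell and the picture viewer there is one more tool, called by a JSON object that holds its "name" and its "arguments". drive_tool: Moves the arm, as the interface text tells. Its arguments: {"type":"object","properties":{"deltas":{"type":"array"},"grip_force":{"type":"number"}},"required":["deltas"]}

```bash
ls; mkdir -p pics
python3 - <<'E'
from station import bot, optics
import cv2
for n in ("scene","top"):
    im=optics.read_camera(n); cv2.imwrite(f"pics/{n}0.png",im)
    m=optics.camera_model(n); print(n,m)
o=bot.get_obs(); print(o)
E
```

```text
pics
scene {'fx': 384.81594946205917, 'fy': 384.81594946205917, 'cx': 327.8705406744464, 'cy': 202.37529905285314, 'cam_to_world': array([[-0.63112461, -0.53204032,  0.56445977,  1.10551785],
       [ 0.77558508, -0.42136401,  0.47002143,  0.49732505],
       [-0.01222732,  0.73442867,  0.67857573,  0.73370674],
       [ 0.        ,  0.        ,  0.        ,  1.        ]])}
top {'fx': 403.49460034088025, 'fy': 403.49460034088025, 'cx': 316.4789094615503, 'cy': 205.00581205910672, 'cam_to_world': array([[-0.02023913,  0.98860903, -0.14913942,  0.39527957],
       [-0.99977926, -0.01917077,  0.00859779,  0.03213442],
       [ 0.00564074,  0.14928051,  0.9887788 ,  1.0768979 ],
       [ 0.        ,  0.        ,  0.        ,  1.        ]])}
{'t': 0.1, 'q': array([-1.41610843,  0.47770559,  0.02234649,  1.55632983, -0.01149465,
        1.10930732, -0.08310017]), 'joint_vel': array([ 0.00177377, -0.00204315, -0.00093722, -0.00052142, -0.00042765,
       -0.00234379, -0.00012497]), 'joint_torque': array([ 4.10147390e-03, -5.97764075e+01,  1.61357291e+00, -2.81958550e+01,
        1.28164468e-02,  4.93790314e-03,  6.48470888e-06]), 'eef_pos': array([0.17524647, 0.65143244, 0.30304047]), 'tool_rot': array([-4.45670160e-05,  1.31006709e-01,  9.91381150e-01, -8.09690981e-04]), 'contact_force': array([ 0.37758848, -0.10778257,  0.19790075]), 'torque': array([ 0.01117779,  0.02118357, -0.03112446]), 'grasp_force': 0.0, 'gripper_width': 1.0050190885268857}
```

View pics/top0.png

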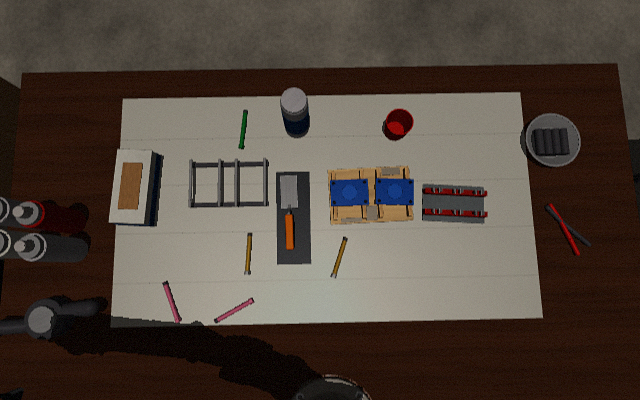

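View pics/scene0.png

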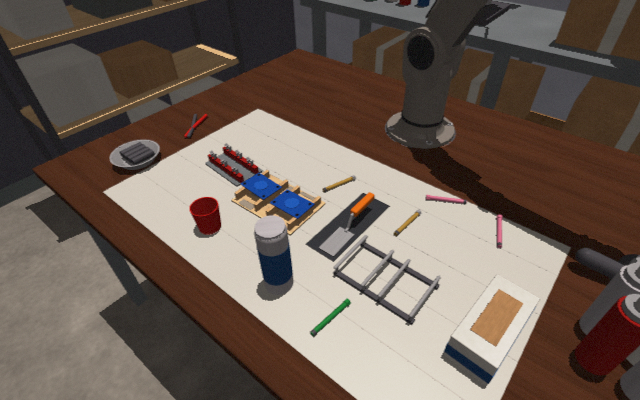

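The top view shows the rack at about (229,183), spatula and sheet at (292,217), board with two plates at (371,193), rail at (455,203), and yellow pins at (248,253) and (339,257). Green and pink ones are decoys.

```bash
cat > h.py <<'E'
import numpy as np, cv2
from station import bot, optics
from scipy.spatial.transform import Rotation as R
def model(n): return optics.camera_model(n)
def ray(n,u,v,m=None):
    m=m or model(n); a=(u-m['cx'])/m['fx']; b=(v-m['cy'])/m['fy']
    if n=='wrist':
        r=np.hypot(a,b); s=np.sin(r)/max(r,1e-9); d=np.array([a*s,-b*s,-np.cos(r)])
    else: d=np.array([a,-b,-1.])
    T=m['cam_to_world']; return T[:3,3],T[:3,:3]@d
def at(n,u,v,z,m=None):
    o,d=ray(n,u,v,m); return (o+d*(z-o[2])/d[2])[:3]
def proj(n,P,m=None):
    m=m or model(n); T=m['cam_to_world']; p=(np.atleast_2d(P)-T[:3,3])@T[:3,:3]
    x,y,z=p[:,0],-p[:,1],-p[:,2]
    if n=='wrist':
        rr=np.hypot(x,y); th=np.arctan2(rr,z); k=th/np.maximum(rr,1e-9)
    else: k=1/z
    return np.c_[m['cx']+m['fx']*x*k, m['cy']+m['fy']*y*k]
def mask(im,col):
    h=cv2.cvtColor(im,cv2.COLOR_BGR2HSV); H,S,V=cv2.split(h)
    lo,hi,s,v={'pin':(17,32,100,50),'blue':(105,125,130,60),'orange':(4,15,170,100)}[col]
    return ((H>=lo)&(H<=hi)&(S>=s)&(V>=v)).astype(np.uint8)
def blobs(im,col,amin=40):
    c,_=cv2.findContours(mask(im,col),cv2.RETR_EXTERNAL,cv2.CHAIN_APPROX_NONE)
    return [k for k in c if cv2.contourArea(k)>=amin]
def wrect(n,c,z,m):  # min-area rectangle of a contour in world at height z
    P=np.array([at(n,u,v,z,m)[:2] for u,v in c[:,0,:]],np.float32)
    (cx,cy),(w,h),a=cv2.minAreaRect(P*1000); 
    if w<h: w,h,a=h,w,a+90
    a=(a+90)%180-90
    return np.round([cx,cy,w,h,a],1)  # mm, deg; a = direction of long side
def delta(pos,yaw=None):
    """shift (m) in present tool axes to world pos with tool down; yaw = world angle of the tool x axis"""
    o=bot.get_obs(); w,x,y,z=o['tool_rot']; r=R.from_quat([x,y,z,w])
    d=r.inv().apply(np.array(pos)-o['eef_pos'])
    if yaw is None: return np.round(d,4)
    g=R.from_euler('z',yaw)*R.from_euler('x',np.pi)
    return np.round(d,4), np.round((r.inv()*g).as_rotvec()/(np.pi/4),4)
def where():
    o=bot.get_obs(); w,x,y,z=o['tool_rot']; M=R.from_quat([x,y,z,w]).as_matrix()
    print('t',round(o['t'],2),'pos',np.round(o['eef_pos'],4),'yaw_x',round(np.degrees(np.arctan2(M[1,0],M[0,0])),2),'tilt',np.round(M[:2,2],4),'F',np.round(o['contact_force'],1),'w',round(o['gripper_width'],3),'g',round(o['grasp_force'],1)); return o
E
python3 - <<'E'
from h import *
im=cv2.imread('pics/top0.png'); m=model('top')
for col,z in (('pin',.0065),('blue',.034),('orange',.055)):
    for c in blobs(im,col): print(col,c[:,0].mean(0),wrect('top',c,z,m))
cv2.imwrite('pics/c1.png',cv2.resize(im[150:282,182:498],None,fx=2.5,fy=2.5,interpolation=cv2.INTER_CUBIC))
print({k:model('wrist')[k] for k in('fx','cx','cy','cam_to_world')}); where()
E
```

```text
pin [339.24285714 256.51428571] [418.6 -34.3  90.4  11.1 -19.2]
pin [247.93243243 253.        ] [432.7 205.8  89.5  10.6  -3.7]
pin [397.93076923 213.76923077] [ 531.  -192.1   81.1   43.2   88.9]
pin [341.03355705 213.47651007] [534.8 -54.5  83.1  56.7  88.6]
pin [358.35622318 179.24892704] [606.1 -76.1 133.4 102.   88.6]
blue [349.02459016 192.30327869] [585.1 -63.2  98.8  68.8 -88.8]
blue [394.3495935  191.32520325] [ 585.  -182.9   97.8   68.8   87.2]
orange [288.84810127 231.7721519 ] [483.1  94.6  89.5  18.1   1.5]
{'fx': 309.70691628693146, 'cx': 319.0428911450593, 'cy': 196.4153285011196, 'cam_to_world': array([[ 0.25911913, -0.91762581, -0.30136382,  0.0993727 ],
       [ 0.96584391,  0.24564057,  0.08249997,  0.67243334],
       [-0.00167692, -0.31244773,  0.94993347,  0.37301631],
       [ 0.        ,  0.        ,  0.        ,  1.        ]])}
t 0.1 pos [0.1752 0.6514 0.303 ] yaw_x 164.94 tilt [-0.0003 -0.0016] F [ 0.4 -0.1  0.2] w 1.005 g 0.0
```

View pics/c1.png

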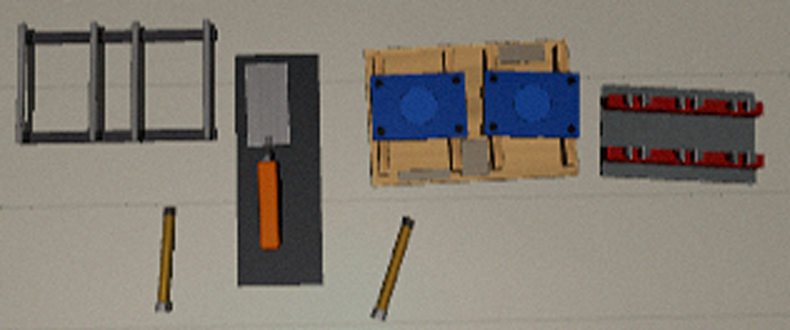

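The crop shows the rack bars at u≈22, 96, 137, 210, spanning v≈28–140. The spatula blade is at (266,103), the plates at (418,105) and (531,103), and the rail bars at v≈102 and 156. The pins run (168,210)–(163,308) and (407,220)–(379,315). I'll move over the left pin with the tool yawed to 180°.

```bash
python3 -c "
from h import *
print(delta([.433,.206,.26],np.pi))"
```

```text
(array([-0.3646, -0.3631,  0.0437]), array([-2.100e-03, -1.000e-04, -3.346e-01]))
```

{"name": "drive_tool", "arguments": {"deltas": [{"gripper":0,"offset":[-0.035,-0.035,0.005],"angular":[0,0,0]},{"gripper":0,"offset":[-0.07,-0.07,0.01],"angular":[0,0,0]},{"gripper":0,"offset":[-0.105,-0.105,0.015],"angular":[0,0,0]},{"gripper":0,"offset":[-0.14,-0.14,0.02],"angular":[0,0,0]},{"gripper":0,"offset":[-0.17,-0.17,0.022],"angular":[0,0,0]}], "grip_force": 60}}

```text
t: 0.6
eef_pos: [0.2964, 0.4405, 0.2811]
tool_rot: [-0.0, 0.132, 0.991, -0.001]
contact_force: [0.9, 0.2, 0.6]
gripper_width: 0.998
grasp_force: 0.0
```

{"name": "drive_tool", "arguments": {"deltas": [{"gripper":0,"offset":[-0.035,-0.035,0.005],"angular":[0,0,-0.1]},{"gripper":0,"offset":[-0.07,-0.07,0.01],"angular":[0,0,-0.2]},{"gripper":0,"offset":[-0.105,-0.105,0.015],"angular":[0,0,-0.33]},{"gripper":0,"offset":[-0.14,-0.14,0.02],"angular":[0,0,-0.3346]},{"gripper":0,"offset":[-0.17,-0.17,0.022],"angular":[0,0,-0.3346]}]}}

```text
t: 1.1
eef_pos: [0.4159, 0.2323, 0.2594]
tool_rot: [-0.0, 0.001, 1.0, -0.0]
contact_force: [-0.0, -0.1, -0.2]
gripper_width: 1.0
grasp_force: 0.0
```

```bash
python3 -c "
from h import *
where();print(delta([.433,.206,.26],np.pi))"
```

```text
t 1.1 pos [0.4159 0.2323 0.2594] yaw_x 179.93 tilt [-0.0006 -0.0007] F [-0.  -0.1 -0.2] w 1.0 g 0.0
(array([-0.0171, -0.0263, -0.0006]), array([-0.001 , -0.0007, -0.0015]))
```

Run:
```python
from h import *
m=model('wrist'); im=optics.read_camera('wrist'); cv2.imwrite('pics/w1.png',im)
for c in blobs(im,'pin'): print(c[:,0].mean(0),wrect('wrist',c,.0065,m))
for c in blobs(im,'orange'): print('o',wrect('wrist',c,.055,m))
np.save('pics/w1T.npy',m['cam_to_world'])
```

```text
[ 61.6969697 307.6969697] [ 656.7 -243.6   40.9   21.3  -62.2]
[129.50359712 271.87769784] [558.3 -42.9  73.5  35.9   4.3]
[ 82.26164875 276.22939068] [ 596.7 -140.9  144.8   88.5    6.7]
[ 42.79487179 255.66666667] [ 549.8 -243.2   40.9   39.9  -84.8]
[289.91304348 190.25465839] [438.2 200.4  91.4   5.4  -3.7]
[108.27941176 180.50735294] [424.2 -39.1  92.4  10.8 -18.7]
o [483.2  92.5  89.3  23.7   1.5]
```

View pics/w1.png

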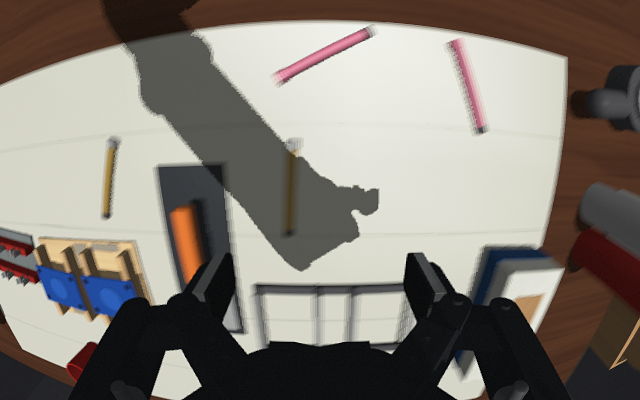

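The wrist view is blurred because the arm was still moving. It shows the left pin at about (290,190) with its pale head at the robot end, the other pin at (108,180), and the rack at the bottom. I'll settle lower and measure again.

{"name": "drive_tool", "arguments": {"deltas": [{"gripper":120,"offset":[-0.015,-0.028,0.04],"angular":[0,0,0]},{"gripper":120,"offset":[-0.015,-0.028,0.06],"angular":[0,0,0]},{"gripper":120,"offset":[-0.015,-0.028,0.06],"angular":[0,0,0]},{"gripper":120,"offset":[-0.015,-0.028,0.06],"angular":[0,0,0]},{"gripper":120,"offset":[-0.015,-0.028,0.06],"angular":[0,0,0]}]}}

```text
t: 1.65
eef_pos: [0.4306, 0.2084, 0.201]
tool_rot: [0.001, -0.001, 1.0, 0.001]
contact_force: [0.9, -0.6, 0.3]
gripper_width: 0.527
grasp_force: 0.0
```

Run:
```python
from h import *
where(); m=model('wrist'); im=optics.read_camera('wrist'); cv2.imwrite('pics/w2.png',im)
for c in blobs(im,'pin'): print(c[:,0].mean(0),wrect('wrist',c,.0065,m))
m=model('top'); im=optics.read_camera('top'); cv2.imwrite('pics/t2.png',im)
for c in blobs(im,'pin'): print('top',c[:,0].mean(0),wrect('top',c,.0065,m))
```

```text
t 1.65 pos [0.4306 0.2084 0.201 ] yaw_x -179.92 tilt [0.0014 0.0013] F [ 0.9 -0.6  0.3] w 0.527 g 0.0
[ 98.73809524 337.19047619] [ 664.5 -116.7   34.8   20.2  -88.3]
[ 47.20930233 321.93023256] [ 666.4 -241.9   43.4   27.6   89.7]
[122.72532189 292.11158798] [570.9 -37.1 106.2  33.7   1.5]
[ 67.93601896 285.51895735] [ 598.3 -139.6  154.2   89.6    2.6]
[ 24.94957983 263.69747899] [ 550.5 -243.7   52.1   47.3  -84. ]
[314.47641509 189.08490566] [435.7 204.5  92.5  11.3  -3.6]
[ 93.35502959 177.79881657] [421.4 -35.7  93.5  14.7 -18.8]
top [339.22857143 256.51428571] [418.6 -34.3  90.4  11.1 -19.2]
top [390.13605442 215.41496599] [ 532.  -164.9  136.    43.2  -88.1]
top [341.63829787 213.07092199] [534.8 -54.5  83.1  56.7  88.6]
top [361.60621762 180.26943005] [604.5 -81.8 114.5 103.1 -89.4]
top [391.4    173.4625] [ 645.  -181.9   65.9   30.6   88.9]
```

View pics/w2.png

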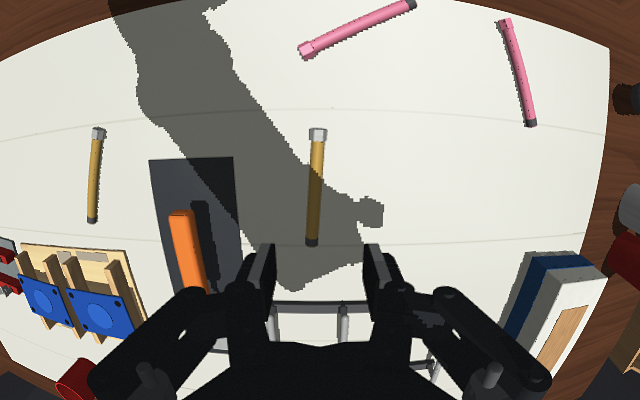

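The sharp view shows the pin's head end at (318,128), the head/shank joint at about (317,141), and the dark tip end at (312,245).

Run:
```python
from h import *
m=model('wrist')
im=cv2.imread('pics/w2.png')
a=at('wrist',318,128,.0065,m);b=at('wrist',317,141,.010,m);c=at('wrist',312,245.5,.0065,m)
print(a,b,c,np.linalg.norm(a-c)); d=(a-c)/np.linalg.norm(a-c); g=c+d*.05; yaw=np.arctan2(d[1],d[0]);print('origin',g,np.degrees(yaw))
if np.cos(yaw)>0: yaw+=np.pi
print(delta([g[0],g[1],.0765],yaw)); where()
# scene cam cross-check
i2=optics.read_camera('scene'); ms=model('scene')
for k in blobs(i2,'pin'): print('scene',wrect('scene',k,.0065,ms))
```

```text
[0.37802133 0.20767994 0.0065    ] [0.38878814 0.20685518 0.01      ] [0.48885527 0.20204427 0.0065    ] 0.1109771214367817
origin [0.43891978 0.20458339 0.0065    ] 177.08913848471076
(array([-0.008 , -0.0039,  0.1246]), array([0.002 , 0.0022, 0.0663]))
t 1.75 pos [0.4307 0.2083 0.2011] yaw_x -179.93 tilt [0.0018 0.0016] F [-0.5  0.1 -0.2] w 0.531 g 0.0
scene [426.9 206.   91.9  12.   -3.6]
scene [ 640.9 -127.6   58.6   40.   -29.3]
scene [414.5 -32.7  94.4  14.4 -18.7]
scene [   59.6 -1068.2   389.7   198.     53.8]
```

{"name": "drive_tool", "arguments": {"deltas": [{"gripper":120,"offset":[-0.008,-0.0039,0.03],"angular":[0,0,0.066]},{"gripper":120,"offset":[-0.008,-0.0039,0.07],"angular":[0,0,0.066]},{"gripper":120,"offset":[-0.008,-0.0039,0.105],"angular":[0,0,0.066]},{"gripper":120,"offset":[-0.008,-0.0039,0.125],"angular":[0,0,0.066]},{"gripper":120,"offset":[-0.008,-0.0039,0.125],"angular":[0,0,0.066]}]}}

```text
t: 2.3
eef_pos: [0.4371, 0.203, 0.0731]
tool_rot: [-0.002, 0.026, 1.0, -0.001]
contact_force: [0.3, -0.5, 0.2]
gripper_width: 0.527
grasp_force: 0.0
```

{"name": "drive_tool", "arguments": {"deltas": [{"gripper":255,"offset":[0,0,0],"angular":[0,0,0]},{"gripper":255,"offset":[0,0,0],"angular":[0,0,0]},{"gripper":255,"offset":[0,0,0],"angular":[0,0,0]},{"gripper":255,"offset":[0,0,0],"angular":[0,0,0]},{"gripper":255,"offset":[0,0,0],"angular":[0,0,0]}], "grip_force": 80}}

```text
t: 2.8
eef_pos: [0.4392, 0.2039, 0.0766]
tool_rot: [0.001, 0.026, 1.0, 0.001]
contact_force: [-1.7, -0.4, 5.7]
gripper_width: 0.094
grasp_force: 78.4
```

{"name": "drive_tool", "arguments": {"deltas": [{"gripper":255,"offset":[0,0,0],"angular":[0,0,0]},{"gripper":255,"offset":[0,0,-0.03],"angular":[0,0,0]},{"gripper":255,"offset":[0,0,-0.07],"angular":[0,0,0]},{"gripper":255,"offset":[0,0,-0.12],"angular":[0,0,0]},{"gripper":255,"offset":[0,0,-0.17],"angular":[0,0,0]}]}}

```text
t: 3.3
eef_pos: [0.438, 0.203, 0.2477]
tool_rot: [0.0, 0.026, 1.0, 0.0]
contact_force: [1.4, 1.2, -0.6]
gripper_width: 0.097
grasp_force: 78.5
```

```bash
python3 -c "
from h import *
where();print(delta([.5,-.2,.25],np.pi))"
```

```text
t 3.3 pos [0.438  0.203  0.2477] yaw_x 177.02 tilt [0.0008 0.0006] F [ 1.4  1.2 -0.6] w 0.097 g 78.5
(array([-0.0829, -0.3992, -0.0025]), array([ 0.0008,  0.0009, -0.0661]))
```

The pin is held (8 mm reading, 78 N). Next I'll hover by the rail to measure it closely.

{"name": "drive_tool", "arguments": {"deltas": [{"gripper":255,"offset":[-0.01,-0.045,0],"angular":[0,0,-0.066]},{"gripper":255,"offset":[-0.02,-0.09,0],"angular":[0,0,-0.066]},{"gripper":255,"offset":[-0.03,-0.135,-0.01],"angular":[0,0,-0.066]},{"gripper":255,"offset":[-0.04,-0.18,-0.02],"angular":[0,0,-0.066]},{"gripper":255,"offset":[-0.05,-0.225,-0.03],"angular":[0,0,-0.066]}]}}

```text
t: 3.8
eef_pos: [0.4764, -0.0258, 0.2765]
tool_rot: [0.001, -0.0, 1.0, 0.001]
contact_force: [1.0, 1.0, -0.5]
gripper_width: 0.096
grasp_force: 78.5
```

{"name": "drive_tool", "arguments": {"deltas": [{"gripper":255,"offset":[-0.01,-0.045,0],"angular":[0,0,0]},{"gripper":255,"offset":[-0.02,-0.09,0],"angular":[0,0,0]},{"gripper":255,"offset":[-0.03,-0.135,0],"angular":[0,0,0]},{"gripper":255,"offset":[-0.04,-0.18,0],"angular":[0,0,0]},{"gripper":255,"offset":[-0.05,-0.225,0],"angular":[0,0,0]}]}}

```text
t: 4.3
eef_pos: [0.5267, -0.2507, 0.2762]
tool_rot: [0.001, -0.0, 1.0, 0.0]
contact_force: [0.2, 0.1, -1.1]
gripper_width: 0.098
grasp_force: 78.5
```

{"name": "drive_tool", "arguments": {"deltas": [{"gripper":255,"offset":[0,-0.03,0.02],"angular":[0,0,0]},{"gripper":255,"offset":[0,-0.03,0.04],"angular":[0,0,0]},{"gripper":255,"offset":[0,-0.03,0.04],"angular":[0,0,0]},{"gripper":255,"offset":[0,-0.03,0.04],"angular":[0,0,0]},{"gripper":255,"offset":[0,-0.03,0.04],"angular":[0,0,0]}]}}

```text
t: 4.8
eef_pos: [0.5274, -0.2782, 0.2364]
tool_rot: [0.001, -0.001, 1.0, 0.0]
contact_force: [0.4, 0.5, -1.1]
gripper_width: 0.092
grasp_force: 78.6
```

Run:
```python
from h import *
where(); print(at('top',453.3,203.3,.006))
m=model('wrist'); im=optics.read_camera('wrist'); cv2.imwrite('pics/w3.png',im); np.save('pics/w3.npy',m['cam_to_world'])
cv2.imwrite('pics/w3c.png',cv2.resize(im[40:340,120:520],None,fx=2,fy=2,interpolation=cv2.INTER_CUBIC))
```

```text
t 4.8 pos [ 0.5274 -0.2782  0.2364] yaw_x -179.91 tilt [0.0022 0.    ] F [ 0.4  0.5 -1.1] w 0.092 g 78.6
[ 0.55430799 -0.3454075   0.006     ]
```

View pics/w3c.png

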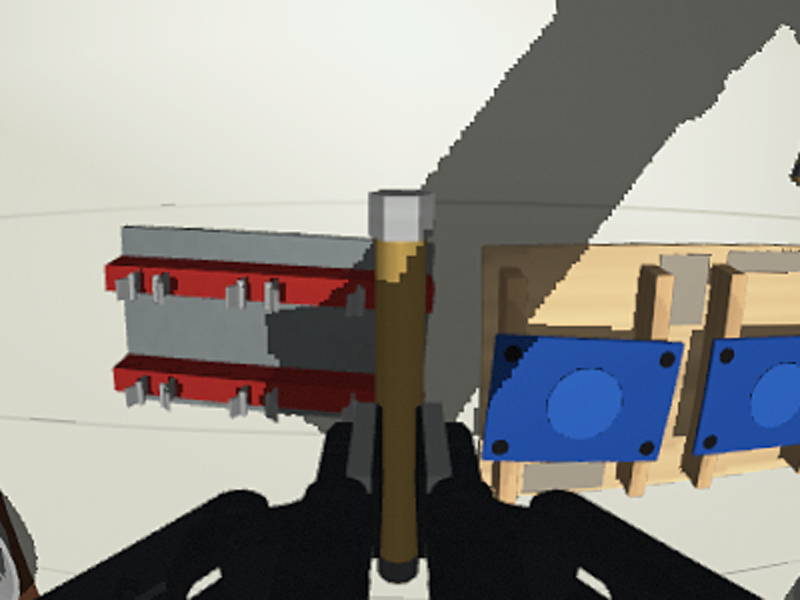

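The crop shows the near-bar left end at (106,275–291), the far-bar left end at (115,374–389), the near-bar right end at (433,280–311), and the base corner at (122,227). The clip prongs are at u≈126/160 and 236/271 near, and 134/165 and 237/271 far. The pin is held with its head toward the robot at (400,190) and its tip at (400,580).

```bash
cat >> h.py <<'E'
from scipy.optimize import least_squares
def fit(n,m,pts,uv,g):
    """fit planar pose (x,y,yaw) of model points (mm) to pixels"""
    pts=np.array(pts,float)/1000; uv=np.array(uv,float)
    def w(p): c,s=np.cos(p[2]),np.sin(p[2]); return np.c_[p[0]+c*pts[:,0]-s*pts[:,1],p[1]+s*pts[:,0]+c*pts[:,1],pts[:,2]]
    r=least_squares(lambda p:(proj(n,w(p),m)-uv).ravel(),g,loss='soft_l1',x_scale=[.01,.01,.1])
    print('pose mm/deg',np.round(r.x[:2]*1000,1),round(np.degrees(r.x[2]),2)); print('res px',np.round(proj(n,w(r.x),m)-uv,1).tolist()); return r.x
E
python3 - <<'E'
from h import *
m=model('wrist'); m['cam_to_world']=np.load('pics/w3.npy')
f=lambda l:[(120+(u+.5)/2-.5,40+(v+.5)/2-.5) for u,v in l]
fit('wrist',m,[(-35,-82.5,28),(-21,-82.5,28),(21,-82.5,28),(35,-82.5,28),(-35,82.5,28),(-21,82.5,28),(-50,-82.5,6)],f([(106,275),(106,291),(115,374),(115,389),(433,280),(433,311),(122,227)]),[.554,-.345,0])
for nm,c in(('plateL',[(495,335),(685,343),(658,461),(481,458)]),):
    fit('wrist',m,[(-35,-50,34),(-35,50,34),(35,50,34),(35,-50,34)],f(c),[.585,-.18,0])
mt=model('top')
k=lambda l:[(182+(u+.5)/2.5-.5,150+(v+.5)/2.5-.5) for u,v in l]
fit('top',mt,[(-50,82.5,6),(-50,-82.5,6),(50,-82.5,6),(50,82.5,6)],k([(602,177),(756,184),(755,93),(602,84)]),[.554,-.345,0])
# pin ends in hand, at pad height
o=where(); 
for z in (.165,.168,.171): print(z,at('wrist',*f([(401,190)])[0],z,m),at('wrist',*f([(400,580)])[0],z,m))
E
```

```text
pose mm/deg [ 555.5 -345. ] -3.16
res px [[-1.1, -4.6], [-0.1, 0.8], [-0.7, -2.6], [0.8, 1.8], [1.5, 0.8], [0.3, -0.5], [-0.9, 0.5]]
pose mm/deg [ 586.5 -184. ] -2.78
res px [[0.3, -0.4], [0.2, -0.4], [-0.3, -0.0], [-0.3, 1.5]]
pose mm/deg [ 554.1 -345.1] -4.02
res px [[-0.1, -0.2], [-0.0, 0.1], [-0.1, -0.2], [0.3, 0.3]]
t 4.85 pos [ 0.5275 -0.2782  0.2364] yaw_x -179.9 tilt [ 0.0024 -0.0002] F [ 0.3 -0.4 -1. ] w 0.097 g 78.6
0.165 [ 0.46573648 -0.27766015  0.165     ] [ 0.58026312 -0.27752399  0.165     ]
0.168 [ 0.4653726  -0.27767217  0.168     ] [ 0.57746644 -0.2775389   0.168     ]
0.171 [ 0.46500872 -0.27768419  0.171     ] [ 0.57466977 -0.27755381  0.171     ]
```

Run:
```python
from h import *
m=model('wrist'); m['cam_to_world']=np.load('pics/w3.npy')
for yaw in (-3.2,-3.7,-4.0):
  a=np.radians(yaw); c,s=np.cos(a),np.sin(a)
  P=[(.5548+c*x-s*y,-.345+s*x+c*y,z) for y in(-.055,0) for x in(-.028,.028) for z in (.028,.047)]
  print(yaw,np.round((proj('wrist',P,m)-[120,40]+.5)*2-.5).reshape(-1,4).tolist())
im=cv2.imread('pics/w3.png')[130:260,165:270]
cv2.imwrite('pics/c3.png',cv2.resize(im,None,fx=6,fy=4.6,interpolation=cv2.INTER_CUBIC))
a=np.radians(-3.7);print(delta([.5512+.0025,-.3999,.15],np.pi+a))
```

```text
-3.2 [[154.0, 280.0, 139.0, 291.0], [161.0, 384.0, 149.0, 400.0], [261.0, 285.0, 252.0, 297.0], [263.0, 392.0, 255.0, 409.0]]
-3.7 [[154.0, 279.0, 139.0, 290.0], [161.0, 383.0, 148.0, 399.0], [261.0, 285.0, 252.0, 297.0], [262.0, 392.0, 255.0, 409.0]]
-4.0 [[154.0, 278.0, 140.0, 289.0], [161.0, 382.0, 148.0, 398.0], [262.0, 285.0, 253.0, 297.0], [262.0, 392.0, 254.0, 409.0]]
(array([-0.0258, -0.1217,  0.0865]), array([-0.0001,  0.003 ,  0.0843]))
```

View pics/c3.png

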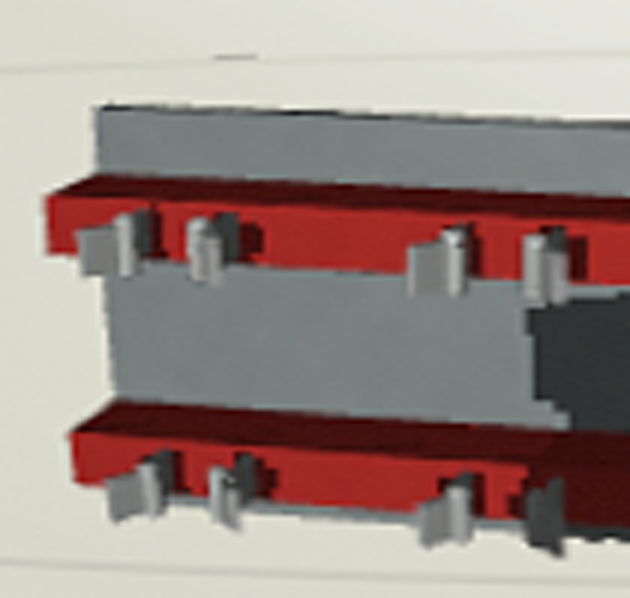

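Flare tips of clip0 bracket about 149 px in this crop and the fit predicts 146, so the rail pose is good. I'll move over clip0 and press.

{"name": "drive_tool", "arguments": {"deltas": [{"gripper":255,"offset":[-0.01,-0.045,0],"angular":[0,0,0.084]},{"gripper":255,"offset":[-0.02,-0.09,0],"angular":[0,0,0.084]},{"gripper":255,"offset":[-0.0258,-0.1217,0.02],"angular":[0,0,0.084]},{"gripper":255,"offset":[-0.0258,-0.1217,0.06],"angular":[0,0,0.084]},{"gripper":255,"offset":[-0.0258,-0.1217,0.0865],"angular":[0,0,0.084]}], "grip_force": 110}}

```text
t: 5.35
eef_pos: [0.5524, -0.4012, 0.1474]
tool_rot: [0.0, 0.033, 0.999, -0.0]
contact_force: [0.3, 0.9, -0.6]
gripper_width: 0.083
grasp_force: 108.7
```

{"name": "drive_tool", "arguments": {"deltas": [{"gripper":255,"offset":[0,0,0],"angular":[0,0,0]},{"gripper":255,"offset":[0,0,0],"angular":[0,0,0]},{"gripper":255,"offset":[0,0,0],"angular":[0,0,0]}]}}

```text
t: 5.65
eef_pos: [0.5537, -0.4011, 0.1509]
tool_rot: [0.002, 0.033, 0.999, -0.001]
contact_force: [-0.2, 0.1, 0.0]
gripper_width: 0.08
grasp_force: 108.8
```

Run:
```python
from h import *
where(); print(delta([.5537,-.3999,.104],np.pi+np.radians(-3.7)))
```

```text
t 5.65 pos [ 0.5537 -0.4011  0.1509] yaw_x 176.26 tilt [ 0.0032 -0.0019] F [-0.2  0.1  0. ] w 0.08 g 108.8
(array([0.0002, 0.0013, 0.0469]), array([-0.0022,  0.0042, -0.0009]))
```

{"name": "drive_tool", "arguments": {"deltas": [{"gripper":255,"offset":[0,0.001,0.015],"angular":[0,0,0]},{"gripper":255,"offset":[0,0.001,0.028],"angular":[0,0,0]},{"gripper":255,"offset":[0,0.001,0.034],"angular":[0,0,0]},{"gripper":255,"offset":[0,0.001,0.038],"angular":[0,0,0]},{"gripper":255,"offset":[0,0.001,0.042],"angular":[0,0,0]}]}}

```text
t: 6.15
eef_pos: [0.5519, -0.4029, 0.1115]
tool_rot: [0.001, 0.034, 0.999, -0.001]
contact_force: [-17.1, 7.9, 59.2]
gripper_width: -0.001
grasp_force: 30.2
```

{"name": "drive_tool", "arguments": {"deltas": [{"gripper":255,"offset":[0,0,0.002],"angular":[0,0,0]},{"gripper":255,"offset":[0,0,0.004],"angular":[0,0,0]},{"gripper":255,"offset":[0,0,0.0055],"angular":[0,0,0]},{"gripper":255,"offset":[0,0,0.0055],"angular":[0,0,0]}]}}

```text
t: 6.55
eef_pos: [0.5518, -0.4053, 0.1113]
tool_rot: [0.002, 0.035, 0.999, -0.002]
contact_force: [-20.8, 9.2, 68.4]
gripper_width: -0.001
grasp_force: 34.9
```

```bash
python3 -c "
from h import *
where()"
```

```text
t 6.55 pos [ 0.5518 -0.4053  0.1113] yaw_x 176.0 tilt [ 0.0048 -0.0049] F [-20.8   9.2  68.4] w -0.001 g 34.9
```

{"name": "drive_tool", "arguments": {"deltas": [{"gripper":255,"offset":[0,0,-0.015],"angular":[0,0,0]},{"gripper":255,"offset":[0,0,-0.05],"angular":[0,0,0]},{"gripper":200,"offset":[0,0.02,-0.1],"angular":[0,0,0]},{"gripper":200,"offset":[0,0.04,-0.1],"angular":[0,0,0]},{"gripper":200,"offset":[0,0.04,-0.1],"angular":[0,0,0]}], "grip_force": 60}}

```text
t: 7.05
eef_pos: [0.557, -0.3568, 0.2022]
tool_rot: [0.001, 0.031, 1.0, 0.001]
contact_force: [-0.2, 0.3, -0.5]
gripper_width: 0.213
grasp_force: 0.0
```

{"name": "drive_tool", "arguments": {"deltas": [{"gripper":200,"offset":[0,0,0],"angular":[0,0,0]},{"gripper":200,"offset":[0,0,0],"angular":[0,0,0]}]}}

```text
t: 7.25
eef_pos: [0.5542, -0.3605, 0.1997]
tool_rot: [-0.001, 0.033, 0.999, 0.0]
contact_force: [-0.0, 0.3, -0.9]
gripper_width: 0.219
grasp_force: 0.0
```

Run:
```python
from h import *
where()
m=model('wrist'); im=optics.read_camera('wrist'); cv2.imwrite('pics/w4.png',im); np.save('pics/w4.npy',m['cam_to_world'])
s=optics.read_camera('scene'); ms=model('scene'); p=proj('scene',[[.552,-.4,.034]],ms)[0].astype(int)
a=cv2.resize(im[90:310,150:410],(660,558),interpolation=cv2.INTER_CUBIC)
cv2.imwrite('pics/w4c.png',a); print(p)
cv2.imwrite('pics/s4c.png',cv2.resize(s[max(0,p[1]-45):p[1]+60,max(0,p[0]-60):p[0]+80],None,fx=5,fy=5,interpolation=cv2.INTER_CUBIC))
```

```text
t 7.25 pos [ 0.5542 -0.3605  0.1997] yaw_x 176.16 tilt [-0.0021  0.0002] F [-0.   0.3 -0.9] w 0.219 g 0.0
[220 151]
```

View pics/w4c.png

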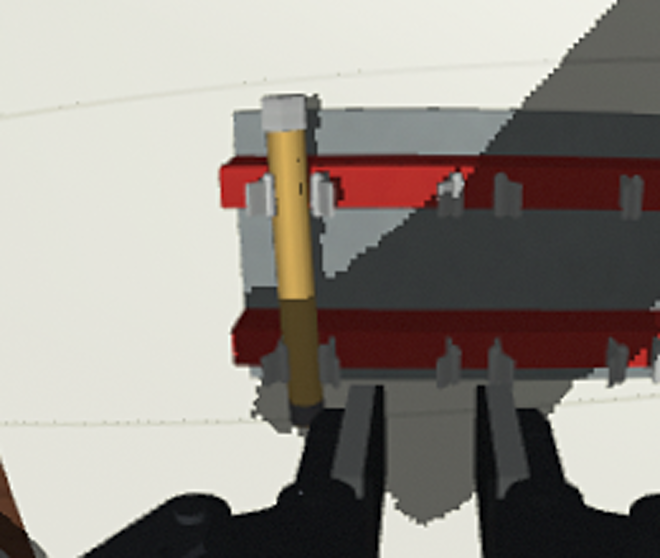

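Pin lies in the clip0 pair, head end at (284,95), tip at (306,430). Checking its height numerically with two cameras.

Run:
```python
from h import *
m=model('wrist'); m['cam_to_world']=np.load('pics/w4.npy')
k=2.5375; f=lambda u,v:(150+(u+.5)/k-.5,90+(v+.5)/k-.5)
H=f(284,95);J=f(285,130);T=f(306,430)
for z in(.034,.037,.040,.046): print(z,[np.round(at('wrist',*q,z,m)[:2]*1000,1) for q in(H,J,T)], [round(1000*np.linalg.norm(at('wrist',*H,z+.0065,m)-at('wrist',*T,z+.006,m)),1)])
# predicted pixels in crop for homed pin with tip/junction at z
a=np.radians(-3.7)
for dz in (0,.006): 
  for dx in(0,-.0025):
    P=[(.5512+dx+x*np.cos(a),-.3999+x*np.sin(a),z+dz) for x,z in((-.06,.0405),(-.05,.040),(.05,.040))]
    print(dz,dx,np.round((proj('wrist',P,m)-[150,90]+.5)*k-.5).tolist())
ms=model('scene'); s=optics.read_camera('scene')
for c in blobs(s,'pin',20):
    if abs(c[:,0,0].mean()-220)<25 and abs(c[:,0,1].mean()-151)<25:
        r=cv2.minAreaRect(c); print(r); 
        for z in(.034,.040,.046): print('scene',z,wrect('scene',c,z,ms))
for c in blobs(cv2.imread('pics/w4.png'),'pin',20):
        for z in(.034,.040,.046): print('wr',z,wrect('wrist',c,z,m))
```

```text
0.034 [array([ 494. , -400.4]), array([ 504.8, -401.2]), array([ 607.7, -406.8])] [np.float64(111.0)]
0.037 [array([ 493.8, -399.8]), array([ 504.4, -400.6]), array([ 606.1, -406.1])] [np.float64(109.6)]
0.04 [array([ 493.6, -399.3]), array([ 504., -400.]), array([ 604.4, -405.4])] [np.float64(108.1)]
0.046 [array([ 493.1, -398.1]), array([ 503.3, -398.8]), array([ 601. , -404.1])] [np.float64(105.2)]
0 0 [[294.0, 87.0], [295.0, 120.0], [311.0, 421.0]]
0 -0.0025 [[293.0, 78.0], [294.0, 112.0], [310.0, 415.0]]
0.006 0 [[290.0, 88.0], [292.0, 123.0], [309.0, 430.0]]
0.006 -0.0025 [[289.0, 80.0], [291.0, 114.0], [308.0, 423.0]]
((224.5000457763672, 149.00001525878906), (3.130495309829712, 18.782970428466797), 63.43495178222656)
scene 0.034 [ 533.  -401.7   64.7   16.3   -5. ]
scene 0.04 [ 538.  -394.    64.2   16.1   -5. ]
scene 0.046 [ 542.9 -386.3   63.6   16.    -5. ]
wr 0.034 [ 633.2 -227.2   29.3   20.5   -1. ]
wr 0.04 [ 629.2 -230.5   28.5   20.    -1. ]
wr 0.046 [ 625.2 -233.8   27.8   19.5   -1. ]
wr 0.034 [ 634.4 -156.3   27.    21.9   88.7]
wr 0.04 [ 630.4 -161.4   26.3   21.3
[... 405 characters left out ...]
wr 0.046 [ 542.7 -236.3   53.2   18.7    1.7]
wr 0.034 [ 534.5 -158.6   36.2   27.7    0.7]
wr 0.04 [ 533.  -163.6   35.3   27.     0.7]
wr 0.046 [ 531.5 -168.6   34.4   26.3    0.7]
wr 0.034 [ 567.2 -122.7  103.1   39.6   -9.6]
wr 0.04 [ 564.9 -128.6  100.5   38.6   -9.6]
wr 0.046 [ 562.6 -134.5   97.9   37.6   -9.6]
wr 0.034 [531.2 -46.6  37.1  36.8   1.6]
wr 0.04 [529.8 -54.4  36.2  35.9   1.6]
wr 0.046 [528.4 -62.3  35.2  34.9   1.6]
wr 0.034 [ 551.3 -403.4   92.8   12.2   -2.8]
wr 0.04 [ 549.4 -402.1   90.4   11.9   -2.8]
wr 0.046 [ 547.5 -400.9   88.    11.6   -2.8]
wr 0.034 [423.1 -68.   84.6  14.7 -19.3]
wr 0.04 [424.4 -75.3  82.4  14.3 -19.3]
wr 0.046 [425.7 -82.6  80.3  13.9 -19.3]
```

View pics/s4c.png

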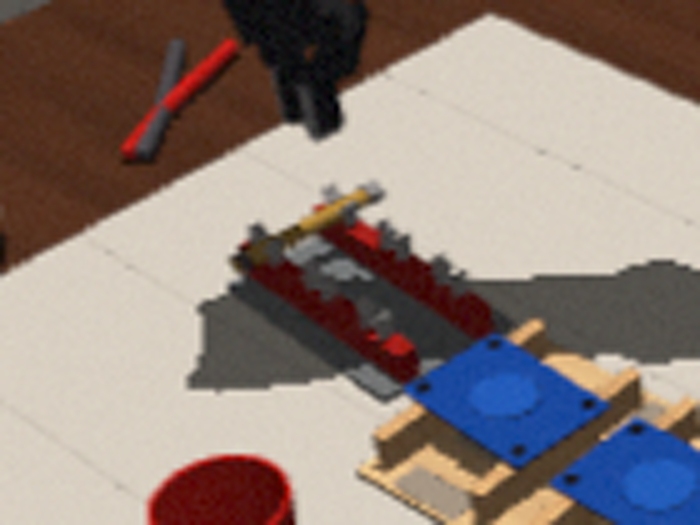

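Run:
```python
from h import *
m=model('wrist'); m['cam_to_world']=np.load('pics/w4.npy')
k=2.5375; f=lambda u,v:(150+(u+.5)/k-.5,90+(v+.5)/k-.5)
for p in((220,166),(220,207),(235,330),(235,365),(246,207)): print(p,np.round(at('wrist',*f(*p),.028,m)*1000,1))
# bar top edges along columns by colour profile
im=cv2.imread('pics/w4.png').astype(int)
for c in (240,250,260): 
    col=im[140:250,c]; print(c,[(140+i,*col[i]) for i in range(0,110) if col[i][2]>col[i][1]+25][::1][:40:3])
for p in ((235,110),): print('base corner',np.round(at('wrist',*f(*p),.006,m)*1000,1))
```

```text
(220, 166) [ 515.1 -424.8   28. ]
(220, 207) [ 528.5 -426.6   28. ]
(235, 330) [ 571.4 -427.7   28. ]
(235, 365) [ 584.4 -429.8   28. ]
(246, 207) [ 529.2 -417.9   28. ]
240 [(154, np.int64(38), np.int64(40), np.int64(76)), (157, np.int64(42), np.int64(47), np.int64(184)), (160, np.int64(43), np.int64(46), np.int64(177)), (163, np.int64(43), np.int64(47), np.int64(177)), (166, np.int64(41), np.int64(44), np.int64(174)), (169, np.int64(41), np.int64(44), np.int64(174))]
250 [(152, np.int64(9), np.int64(11), np.int64(66)), (155, np.int64(31), np.int64(34), np.int64(127)), (158, np.int64(42), np.int64(48), np.int64(180)), (161, np.int64(57), np.int64(61), np.int64(146)), (214, np.int64(16), np.int64(17), np.int64(59)), (217, np.int64(15), np.int64(16), np.int64(61)), (220, np.int64(16), np.int64(18), np.int64(67)), (223, np.int64(15), np.int64(17), np.int64(68)), (226, np.int64(19), np.int64(19), np.int64(70)), (229, np.int64(16), np.int64(18), np.int64(69)), (232, np.int64(14), np.int64(16), np.int64(68))]
260 [(142, np.int64(105), np.int64(168), np.int64(201)), (145, np.int64(87), np.int64(164), np.int64(201)), (148, np.int64(86), np.int64(163), np.int64(199)), (151, np.int64(86), np.int64(162), np.int64(200)), (154, np.int64(85), np.int64(160), np.int64(197)), (157, np.int64(85), np.int64(159), np.int64(194)), (160, np.int64(85), np.int64(159), np.int64(194)), (163, np.int64(83), np.int64(157), np.int64(193)), (166, np.int64(83), np.int64(156), np.int64(192)), (169, np.int64(82), np.int64(155), np.int64(191)), (172, np.int64(81), np.int64(155), np.int64(191)), (175, np.int64(82), np.int64(153), np.int64(188)), (178, np.int64(79), np.int64(149), np.int64(183)), (181, np.int64(78), np.int64(147), np.int64(180))]
base corner [ 499.7 -423.4    6. ]
```

The evidence on height is ambiguous, so I'll take a low view from the robot side.

{"name": "drive_tool", "arguments": {"deltas": [{"gripper":200,"offset":[0.03,0.015,0.02],"angular":[0,0,0]},{"gripper":200,"offset":[0.07,0.03,0.06],"angular":[0,0,0]},{"gripper":200,"offset":[0.1,0.03,0.09],"angular":[0,0,0]},{"gripper":200,"offset":[0.1,0.03,0.09],"angular":[0,0,0]},{"gripper":200,"offset":[0.1,0.03,0.09],"angular":[0,0,0]}]}}

```text
t: 7.9
eef_pos: [0.4558, -0.3237, 0.1099]
tool_rot: [-0.001, 0.034, 0.999, 0.0]
contact_force: [0.6, -0.3, 0.6]
gripper_width: 0.217
grasp_force: 0.0
```

Run:
```python
from h import *
where()
m=model('wrist'); im=optics.read_camera('wrist'); cv2.imwrite('pics/w5.png',im); np.save('pics/w5.npy',m['cam_to_world'])
a=np.radians(-3.7)
P=[(.5512+x*np.cos(a),-.3999+x*np.sin(a),z) for x in (-.06,-.028,.028,.05) for z in (.034,.043)]
p=proj('wrist',P,m); print(np.round(p,1).tolist()); c=p.mean(0).astype(int)
x0,y0=max(0,c[0]-70),max(0,c[1]-55); print(x0,y0)
cv2.imwrite('pics/w5c.png',cv2.resize(im[y0:y0+115,x0:x0+150],None,fx=5,fy=5,interpolation=cv2.INTER_CUBIC))
```

```text
t 7.9 pos [ 0.4558 -0.3237  0.1099] yaw_x 176.1 tilt [-0.0025  0.0009] F [ 0.6 -0.3  0.6] w 0.217 g 0.0
[[206.2, 305.4], [201.8, 314.2], [215.4, 341.6], [212.0, 350.7], [229.8, 389.8], [227.5, 398.5], [234.7, 404.5], [232.7, 413.0]]
150 309
```

View pics/w5c.png

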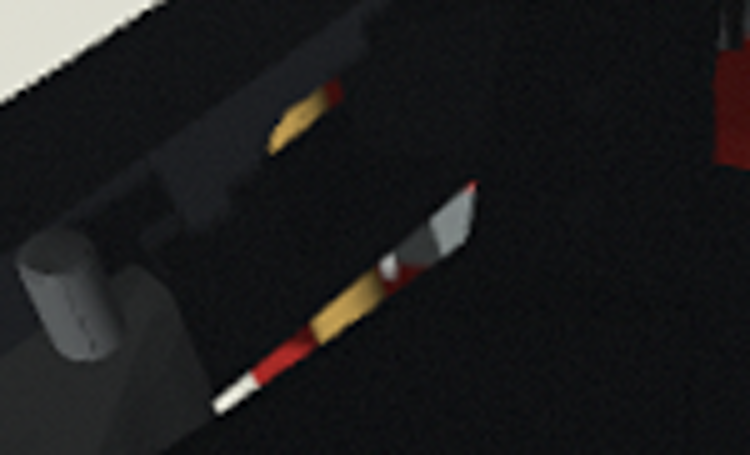

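Fingers block that view. I'll probe instead: shut the fingers and touch the pin's middle from above. The contact height tells home (about 0.113) from unsnapped (about 0.122).

```bash
python3 -c "
from h import *
print(delta([.553,-.401,.16],np.pi+np.radians(-3.7)))"
```

```text
(array([-0.1003, -0.0704, -0.049 ]), array([-0.0006,  0.0004, -0.003 ]))
```

{"name": "drive_tool", "arguments": {"deltas": [{"gripper":255,"offset":[0,0,-0.049],"angular":[0,0,0]},{"gripper":255,"offset":[-0.04,-0.03,-0.049],"angular":[0,0,0]},{"gripper":255,"offset":[-0.08,-0.06,-0.049],"angular":[0,0,0]},{"gripper":255,"offset":[-0.1,-0.07,-0.049],"angular":[0,0,0]},{"gripper":255,"offset":[-0.1,-0.07,-0.02],"angular":[0,0,0]}]}}

```text
t: 8.45
eef_pos: [0.5594, -0.4039, 0.136]
tool_rot: [0.006, 0.032, 0.999, -0.004]
contact_force: [0.2, -0.2, 0.2]
gripper_width: -0.0
grasp_force: 0.0
```

{"name": "drive_tool", "arguments": {"deltas": [{"gripper":255,"offset":[0,0,0.003],"angular":[0,0,0]},{"gripper":255,"offset":[0,0,0.006],"angular":[0,0,0]},{"gripper":255,"offset":[0,0,0.008],"angular":[0,0,0]},{"gripper":255,"offset":[0,0,0.01],"angular":[0,0,0]}]}}

```text
t: 8.85
eef_pos: [0.5528, -0.4, 0.122]
tool_rot: [0.001, 0.033, 0.999, -0.0]
contact_force: [0.4, 0.7, -0.3]
gripper_width: 0.002
grasp_force: 0.0
```

{"name": "drive_tool", "arguments": {"deltas": [{"gripper":255,"offset":[0,0,0.002],"angular":[0,0,0]},{"gripper":255,"offset":[0,0,0.003],"angular":[0,0,0]}]}}

```text
t: 9.05
eef_pos: [0.5525, -0.3997, 0.1183]
tool_rot: [0.0, 0.033, 0.999, -0.0]
contact_force: [-0.2, -0.1, 0.2]
gripper_width: -0.004
grasp_force: 0.0
```

{"name": "drive_tool", "arguments": {"deltas": [{"gripper":255,"offset":[0,0,0.002],"angular":[0,0,0]},{"gripper":255,"offset":[0,0,0.003],"angular":[0,0,0]}]}}

```text
t: 9.25
eef_pos: [0.5525, -0.3996, 0.1148]
tool_rot: [0.0, 0.033, 0.999, 0.0]
contact_force: [-0.4, -0.1, -0.3]
gripper_width: -0.003
grasp_force: 0.0
```

{"name": "drive_tool", "arguments": {"deltas": [{"gripper":255,"offset":[0,0,0.002],"angular":[0,0,0]},{"gripper":255,"offset":[0,0,0.002],"angular":[0,0,0]}]}}

```text
t: 9.45
eef_pos: [0.5525, -0.3997, 0.1128]
tool_rot: [0.0, 0.033, 0.999, -0.0]
contact_force: [-0.2, 0.4, -0.3]
gripper_width: 0.001
grasp_force: 0.0
```

```bash
python3 -c "
from h import *
where()"
```

```text
t 9.45 pos [ 0.5525 -0.3997  0.1128] yaw_x 176.22 tilt [ 0. -0.] F [-0.2  0.4 -0.3] w 0.001 g 0.0
```

No contact at 0.1128, so the pin is fully home. On to the second pin: hover and measure.

{"name": "drive_tool", "arguments": {"deltas": [{"gripper":255,"offset":[0,0,-0.045],"angular":[0,0,0]},{"gripper":120,"offset":[0.01,0.03,-0.085],"angular":[0,0,0.1]},{"gripper":120,"offset":[0.025,0.075,-0.087],"angular":[0,0,0.2]},{"gripper":120,"offset":[0.04,0.12,-0.087],"angular":[0,0,0.338]},{"gripper":120,"offset":[0.05,0.165,-0.087],"angular":[0,0,0.338]}], "grip_force": 60}}

```text
t: 9.95
eef_pos: [0.5124, -0.2303, 0.2002]
tool_rot: [0.0, 0.167, 0.986, 0.0]
contact_force: [0.5, 0.2, 0.9]
gripper_width: 0.528
grasp_force: 0.0
```

```bash
python3 -c "
from h import *
where();print(delta([.47,-.035,.2],np.radians(161)))"
```

```text
t 9.95 pos [ 0.5124 -0.2303  0.2002] yaw_x 160.78 tilt [0.0004 0.0002] F [0.5 0.2 0.9] w 0.528 g 0.0
(array([0.1044, 0.1705, 0.0002]), array([ 0.0004,  0.0004, -0.0049]))
```

{"name": "drive_tool", "arguments": {"deltas": [{"gripper":120,"offset":[0.025,0.042,0],"angular":[0,0,0]},{"gripper":120,"offset":[0.05,0.084,0],"angular":[0,0,0]},{"gripper":120,"offset":[0.075,0.126,0],"angular":[0,0,0]},{"gripper":120,"offset":[0.1,0.165,0],"angular":[0,0,0]},{"gripper":120,"offset":[0.1,0.165,0],"angular":[0,0,0]}]}}

```text
t: 10.45
eef_pos: [0.4713, -0.0366, 0.1995]
tool_rot: [-0.001, 0.16, 0.987, 0.001]
contact_force: [0.7, -0.0, -0.4]
gripper_width: 0.529
grasp_force: 0.0
```

{"name": "drive_tool", "arguments": {"deltas": [{"gripper":120,"offset":[0,0,0],"angular":[0,0,0]},{"gripper":120,"offset":[0,0,0],"angular":[0,0,0]},{"gripper":120,"offset":[0,0,0],"angular":[0,0,0]}]}}

```text
t: 10.75
eef_pos: [0.4728, -0.045, 0.2]
tool_rot: [0.0, 0.166, 0.986, -0.0]
contact_force: [1.2, -0.4, 0.7]
gripper_width: 0.527
grasp_force: 0.0
```

```bash
cat >> h.py <<'E'
def pinlook(n,near,z=.010):
    m=model(n); im=optics.read_camera(n)
    for c in blobs(im,'pin'):
        r=wrect(n,c,z,m)
        if np.hypot(*(r[:2]/1000-near))<.08 and r[2]>60 and r[3]<25: print(n,c[:,0].mean(0).round(),r)
    return im,m
E
python3 - <<'E'
from h import *
where(); im,m=pinlook('wrist',[.42,-.035]); cv2.imwrite('pics/w6.png',im); np.save('pics/w6.npy',m['cam_to_world'])
pinlook('top',[.42,-.035])
# brightness profile along the pin axis to find head/tip ends
for c in blobs(im,'pin'):
    r=wrect('wrist',c,.010,m)
    if r[3]<20 and r[2]>60 and np.hypot(r[0]-420,r[1]+35)<80:
        d=np.array([np.cos(np.radians(r[4])),np.sin(np.radians(r[4]))])
        for s in range(-70,71,2):
            u,v=proj('wrist',[[*(r[:2]+s*d)/1000,.010]],m)[0]; print(s,im[int(round(v)),int(round(u))].tolist(),end=' ')
E
```

```text
t 10.75 pos [ 0.4728 -0.045   0.2   ] yaw_x 160.84 tilt [ 0.0004 -0.0006] F [ 1.2 -0.4  0.7] w 0.527 g 0.0
wrist [309. 126.] [418.7 -34.9  90.7  10.8 -19.2]
-70 [92, 97, 97] -68 [93, 98, 97] -66 [91, 96, 96] -64 [92, 98, 97] -62 [92, 98, 97] -60 [89, 94, 93] -58 [89, 94, 93] -56 [89, 93, 92] -54 [77, 77, 76] -52 [81, 80, 79] -50 [76, 78, 76] -48 [78, 78, 77] -46 [72, 76, 76] -44 [35, 67, 81] -42 [37, 67, 82] -40 [35, 66, 81] -38 [36, 67, 81] -36 [35, 66, 80] -34 [37, 68, 81] -32 [34, 66, 79] -30 [37, 67, 82] -28 [36, 67, 81] -26 [34, 66, 80] -24 [34, 65, 80] -22 [34, 66, 81] -20 [36, 67, 81] -18 [36, 68, 81] -16 [35, 65, 80] -14 [36, 66, 80] -12 [34, 65, 79] -10 [36, 65, 80] -8 [35, 66, 80] -6 [35, 66, 81] -4 [37, 66, 81] -2 [36, 66, 80] 0 [34, 65, 79] 2 [33, 64, 78] 4 [36, 66, 80] 6 [35, 67, 80] 8 [36, 66, 81] 10 [34, 66, 80] 12 [36, 67, 81] 14 [35, 66, 80] 16 [35, 67, 80] 18 [37, 67, 80] 20 [35, 66, 80] 22 [35, 66, 79] 24 [34, 65, 80] 26 [36, 66, 80] 28 [35, 65, 80] 30 [36, 66, 81] 32 [36, 65, 79] 34 [35, 66, 80] 36 [36, 66, 80] 38 [34, 64, 79] 40 [34, 64, 79] 42 [34, 64, 80] 44 [35, 65, 79] 46 [38, 43, 46] 48 [36, 35, 34] 50 [37, 35, 35] 52 [37, 35, 35] 54 [34, 43, 48] 56 [91, 95, 96] 58 [88, 94, 94] 60 [89, 95, 94] 62 [88, 95, 94] 64 [88, 95, 94] 66 [88, 94, 93] 68 [89, 95, 94] 70 [89, 94, 93]
```

```bash
python3 -c "
from h import *
print(delta([.4234,-.0365,.0765],np.radians(160.8)))"
```

```text
(array([ 0.0493, -0.0084,  0.1234]), array([-0.0005,  0.0004,  0.0012]))
```

{"name": "drive_tool", "arguments": {"deltas": [{"gripper":120,"offset":[0.049,-0.0085,0.01],"angular":[0,0,0]},{"gripper":120,"offset":[0.049,-0.0085,0.05],"angular":[0,0,0]},{"gripper":120,"offset":[0.049,-0.0085,0.09],"angular":[0,0,0]},{"gripper":120,"offset":[0.049,-0.0085,0.115],"angular":[0,0,0]},{"gripper":120,"offset":[0.049,-0.0085,0.1235],"angular":[0,0,0]}]}}

```text
t: 11.35
eef_pos: [0.4224, -0.0361, 0.0745]
tool_rot: [-0.002, 0.166, 0.986, -0.001]
contact_force: [0.2, -0.4, 1.0]
gripper_width: 0.53
grasp_force: 0.0
```

{"name": "drive_tool", "arguments": {"deltas": [{"gripper":120,"offset":[0,0,0],"angular":[0,0,0]},{"gripper":255,"offset":[0,0,0],"angular":[0,0,0]},{"gripper":255,"offset":[0,0,0],"angular":[0,0,0]},{"gripper":255,"offset":[0,0,0],"angular":[0,0,0]},{"gripper":255,"offset":[0,0,0],"angular":[0,0,0]}], "grip_force": 60}}

```text
t: 11.85
eef_pos: [0.4244, -0.0354, 0.0776]
tool_rot: [0.001, 0.165, 0.986, 0.0]
contact_force: [-1.1, -0.7, 7.3]
gripper_width: 0.103
grasp_force: 58.7
```

{"name": "drive_tool", "arguments": {"deltas": [{"gripper":255,"offset":[0,0,0],"angular":[0,0,0]},{"gripper":255,"offset":[0,0,0],"angular":[0,0,0]},{"gripper":255,"offset":[0,0,-0.03],"angular":[0,0,0]},{"gripper":255,"offset":[0,0,-0.07],"angular":[0,0,0]},{"gripper":255,"offset":[0,0,-0.12],"angular":[0,0,0]}]}}

```text
t: 12.35
eef_pos: [0.4225, -0.0353, 0.1974]
tool_rot: [-0.001, 0.165, 0.986, -0.001]
contact_force: [1.2, 1.7, -1.4]
gripper_width: 0.105
grasp_force: 59.3
```

```bash
python3 -c "
from h import *
where();print(delta([.5586,-.2901,.2],np.radians(176.3)))"
```

```text
t 12.35 pos [ 0.4225 -0.0353  0.1974] yaw_x 161.0 tilt [-0.0025 -0.0007] F [ 1.2  1.7 -1.4] w 0.105 g 59.3
(array([-0.2116, -0.1966, -0.0028]), array([-0.0015, -0.0029, -0.3401]))
```

{"name": "drive_tool", "arguments": {"deltas": [{"gripper":255,"offset":[-0.04,-0.03,0],"angular":[0,0,-0.1]},{"gripper":255,"offset":[-0.08,-0.07,0],"angular":[0,0,-0.2]},{"gripper":255,"offset":[-0.11,-0.11,0],"angular":[0,0,-0.34]},{"gripper":255,"offset":[-0.14,-0.14,0],"angular":[0,0,-0.34]},{"gripper":255,"offset":[-0.175,-0.17,0],"angular":[0,0,-0.34]}]}}

```text
t: 12.85
eef_pos: [0.5338, -0.2553, 0.1975]
tool_rot: [0.001, 0.033, 0.999, -0.0]
contact_force: [0.3, 0.3, -1.2]
gripper_width: 0.106
grasp_force: 59.3
```

```bash
python3 -c "
from h import *
where();print(delta([.5588,-.2910,.145],np.radians(176.3)))"
```

```text
t 12.85 pos [ 0.5338 -0.2553  0.1975] yaw_x 176.27 tilt [ 0.0012 -0.0002] F [ 0.3  0.3 -1.2] w 0.106 g 59.3
(array([-0.0272, -0.034 ,  0.0525]), array([-0.0002,  0.0016, -0.0007]))
```

{"name": "drive_tool", "arguments": {"deltas": [{"gripper":255,"offset":[-0.027,-0.034,0],"angular":[0,0,0]},{"gripper":255,"offset":[-0.027,-0.034,0.03],"angular":[0,0,0]},{"gripper":255,"offset":[-0.027,-0.034,0.052],"angular":[0,0,0]},{"gripper":255,"offset":[-0.027,-0.034,0.052],"angular":[0,0,0]},{"gripper":255,"offset":[-0.027,-0.034,0.052],"angular":[0,0,0]}]}}

```text
t: 13.35
eef_pos: [0.5584, -0.2885, 0.1451]
tool_rot: [-0.0, 0.032, 0.999, -0.0]
contact_force: [0.6, 0.9, -0.8]
gripper_width: 0.104
grasp_force: 59.3
```

Run:
```python
from h import *
where(); m=model('wrist'); im=optics.read_camera('wrist'); cv2.imwrite('pics/w7.png',im); np.save('pics/w7.npy',m['cam_to_world'])
for c in blobs(im,'pin'):
    for z in (.040,.080):
        r=wrect('wrist',c,z,m)
        if r[3]<20 and r[2]>50: print(z,c[:,0].mean(0),r)
print(delta([.5588,-.2910,.113],np.radians(176.3)))
```

```text
t 13.35 pos [ 0.5584 -0.2885  0.1451] yaw_x 176.32 tilt [-0.0001 -0.    ] F [ 0.6  0.9 -0.8] w 0.104 g 59.3
0.04 [318.77464789 236.87887324] [ 573.7 -289.4  117.1   14.2   -3. ]
0.08 [318.77464789 236.87887324] [ 552.3 -288.    90.4   11.    -3. ]
0.04 [154.35555556 218.64814815] [ 550.  -399.8   91.1   13.5   -2.5]
0.08 [154.35555556 218.64814815] [ 534.  -373.2   70.3   10.4   -2.5]
(array([-0.    , -0.0023,  0.0328]), array([-0.0007,  0.0019,  0.0006]))
```

{"name": "drive_tool", "arguments": {"deltas": [{"gripper":255,"offset":[-0.0006,-0.002,0.01],"angular":[0,0,0]},{"gripper":255,"offset":[-0.0006,-0.002,0.02],"angular":[0,0,0]},{"gripper":255,"offset":[-0.0006,-0.002,0.026],"angular":[0,0,0]},{"gripper":255,"offset":[-0.0006,-0.002,0.03],"angular":[0,0,0]}], "grip_force": 80}}

```text
t: 13.8
eef_pos: [0.5588, -0.2911, 0.114]
tool_rot: [0.0, 0.032, 0.999, -0.0]
contact_force: [-0.4, -1.6, 5.7]
gripper_width: 0.094
grasp_force: 80.0
```

{"name": "drive_tool", "arguments": {"deltas": [{"gripper":255,"offset":[0,0,0.002],"angular":[0,0,0]},{"gripper":255,"offset":[0,0,0.004],"angular":[0,0,0]},{"gripper":255,"offset":[0,0,0.005],"angular":[0,0,0]}]}}

```text
t: 14.1
eef_pos: [0.5591, -0.291, 0.1095]
tool_rot: [0.0, 0.032, 0.999, -0.0]
contact_force: [-0.2, -1.9, 1.6]
gripper_width: 0.095
grasp_force: 79.8
```

{"name": "drive_tool", "arguments": {"deltas": [{"gripper":255,"offset":[0,0,0.002],"angular":[0,0,0]},{"gripper":255,"offset":[0,0,0.004],"angular":[0,0,0]},{"gripper":255,"offset":[0,0,0.005],"angular":[0,0,0]}]}}

```text
t: 14.4
eef_pos: [0.5588, -0.2908, 0.1053]
tool_rot: [-0.0, 0.032, 0.999, 0.0]
contact_force: [-6.1, 3.0, 19.1]
gripper_width: 0.092
grasp_force: 81.5
```

```bash
python3 -c "
from h import *
where()"
```

```text
t 14.4 pos [ 0.5588 -0.2908  0.1053] yaw_x 176.3 tilt [-0.0002  0.0008] F [-6.1  3.  19.1] w 0.092 g 81.5
```

Snapped home (19 N bottoming at 0.1053). Releasing and measuring both pins from above.

{"name": "drive_tool", "arguments": {"deltas": [{"gripper":190,"offset":[0,0,-0.001],"angular":[0,0,0]},{"gripper":190,"offset":[0,0,-0.001],"angular":[0,0,0]},{"gripper":190,"offset":[0,0,-0.001],"angular":[0,0,0]},{"gripper":190,"offset":[0,0,-0.04],"angular":[0,0,0]},{"gripper":190,"offset":[0,0,-0.09],"angular":[0,0,0]}]}}

```text
t: 14.9
eef_pos: [0.5575, -0.2894, 0.1926]
tool_rot: [-0.003, 0.032, 0.999, 0.001]
contact_force: [0.2, -0.7, 0.8]
gripper_width: 0.255
grasp_force: 0.0
```

{"name": "drive_tool", "arguments": {"deltas": [{"gripper":190,"offset":[-0.02,-0.03,-0.02],"angular":[0,0,0]},{"gripper":190,"offset":[-0.035,-0.055,-0.02],"angular":[0,0,0]},{"gripper":190,"offset":[-0.035,-0.055,-0.02],"angular":[0,0,0]},{"gripper":190,"offset":[-0.035,-0.055,-0.02],"angular":[0,0,0]},{"gripper":190,"offset":[-0.035,-0.055,-0.02],"angular":[0,0,0]}]}}

```text
t: 15.4
eef_pos: [0.5898, -0.3465, 0.2133]
tool_rot: [-0.001, 0.032, 0.999, 0.001]
contact_force: [0.5, 0.2, -0.3]
gripper_width: 0.256
grasp_force: 0.0
```

Run:
```python
from h import *
where(); m=model('wrist'); im=optics.read_camera('wrist'); cv2.imwrite('pics/w8.png',im); np.save('pics/w8.npy',m['cam_to_world'])
for c in blobs(im,'pin'):
        r=wrect('wrist',c,.040,m)
        if r[3]<20 and r[2]>50: print(c[:,0].mean(0),r)
cv2.imwrite('pics/w8c.png',cv2.resize(im[60:260,195:440],(800,653),interpolation=cv2.INTER_CUBIC)[:600])
```

```text
t 15.4 pos [ 0.5898 -0.3465  0.2133] yaw_x 176.35 tilt [-0.0018  0.0017] F [ 0.5  0.2 -0.3] w 0.256 g 0.0
[247.39915966 150.1512605 ] [ 549.7 -401.8   90.3   11.5   -2.9]
[383.82083333 145.67083333] [ 553.2 -291.5   90.3   11.5   -3.3]
```

View pics/w8c.png

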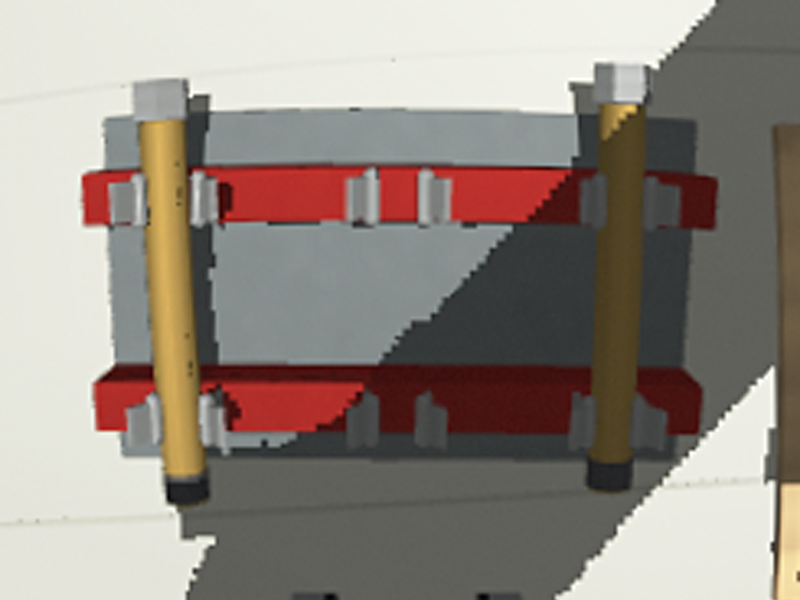

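Both pins sit in their clip pairs and both have the same 90.3 mm brass length at home height. Bar-top corners are near (83,172/225) and (716,177/229), and far (95,383/433) and (700,385/433).

Run:
```python
from h import *
m=model('wrist'); m['cam_to_world']=np.load('pics/w8.npy'); k=800/245
f=lambda l:[(195+(u+.5)/k-.5,60+(v+.5)/k-.5) for u,v in l]
x=fit('wrist',m,[(-35,-82.5,28),(-21,-82.5,28),(-35,82.5,28),(-21,82.5,28),(21,-82.5,28),(35,-82.5,28),(21,82.5,28),(35,82.5,28)],f([(83,172),(83,225),(716,177),(716,229),(95,383),(97,433),(700,385),(700,433)]),[.554,-.345,-.06])
for yr in(-.055,.055): print(np.round(1000*np.array([x[0]-np.sin(x[2])*yr,x[1]+np.cos(x[2])*yr]),1))
print(delta([.5547,-.4005,.15],np.radians(176.3)))
```

```text
pose mm/deg [ 555.8 -345.8] -3.94
res px [[-1.0, 0.3], [-0.3, 0.4], [1.0, -0.3], [0.2, 0.1], [-1.0, -0.3], [-0.3, -0.4], [1.7, -0.0], [0.3, 0.5]]
[ 552.  -400.7]
[ 559.6 -291. ]
(array([ 0.0316, -0.0563,  0.0634]), array([ 0.0019, -0.0021,  0.0014]))
```

Pin 1 is about 2.7 mm off lengthwise. I'll regrip it and slide it along.

{"name": "drive_tool", "arguments": {"deltas": [{"gripper":190,"offset":[0.0316,-0.05,0],"angular":[0,0,0]},{"gripper":190,"offset":[0.0316,-0.057,0.03],"angular":[0,0,0]},{"gripper":190,"offset":[0.0316,-0.057,0.0634],"angular":[0,0,0]},{"gripper":190,"offset":[0.0316,-0.057,0.0634],"angular":[0,0,0]},{"gripper":190,"offset":[0.0316,-0.057,0.0634],"angular":[0,0,0]}], "grip_force": 60}}

```text
t: 15.95
eef_pos: [0.5553, -0.4014, 0.1508]
tool_rot: [-0.001, 0.032, 1.0, 0.001]
contact_force: [-0.3, 0.0, -0.2]
gripper_width: 0.256
grasp_force: 0.0
```

{"name": "drive_tool", "arguments": {"deltas": [{"gripper":190,"offset":[0,0,0.02],"angular":[0,0,0]},{"gripper":190,"offset":[0,0,0.035],"angular":[0,0,0]},{"gripper":190,"offset":[0,0,0.0445],"angular":[0,0,0]},{"gripper":190,"offset":[0,0,0.0445],"angular":[0,0,0]},{"gripper":190,"offset":[0,0,0.0445],"angular":[0,0,0]}]}}

```text
t: 16.45
eef_pos: [0.5553, -0.4027, 0.1069]
tool_rot: [0.0, 0.032, 0.999, -0.0]
contact_force: [-0.3, 0.6, 0.0]
gripper_width: 0.256
grasp_force: 0.0
```

{"name": "drive_tool", "arguments": {"deltas": [{"gripper":255,"offset":[0,0,0],"angular":[0,0,0]},{"gripper":255,"offset":[0,0,0],"angular":[0,0,0]},{"gripper":255,"offset":[0,0,0],"angular":[0,0,0]},{"gripper":255,"offset":[0,0,0],"angular":[0,0,0]}]}}

```text
t: 16.85
eef_pos: [0.5555, -0.403, 0.1077]
tool_rot: [0.001, 0.032, 0.999, -0.0]
contact_force: [-1.3, 0.5, 5.9]
gripper_width: 0.088
grasp_force: 58.8
```

{"name": "drive_tool", "arguments": {"deltas": [{"gripper":255,"offset":[0.001,0,0],"angular":[0,0,0]},{"gripper":255,"offset":[0.002,0,0],"angular":[0,0,0]},{"gripper":255,"offset":[0.003,0,0],"angular":[0,0,0]},{"gripper":255,"offset":[0.003,0,0],"angular":[0,0,0]}]}}

```text
t: 17.25
eef_pos: [0.5544, -0.4025, 0.1078]
tool_rot: [0.002, 0.032, 0.999, -0.001]
contact_force: [4.8, 0.9, 5.1]
gripper_width: 0.088
grasp_force: 58.8
```

```bash
python3 -c "
from h import *
where()"
```

```text
t 17.25 pos [ 0.5544 -0.4025  0.1078] yaw_x 176.37 tilt [ 0.0045 -0.0014] F [4.8 0.9 5.1] w 0.088 g 58.8
```

{"name": "drive_tool", "arguments": {"deltas": [{"gripper":255,"offset":[0.001,0,0],"angular":[0,0,0]},{"gripper":255,"offset":[0.002,0,0],"angular":[0,0,0]},{"gripper":255,"offset":[0.003,0,0],"angular":[0,0,0]},{"gripper":255,"offset":[0.003,0,0],"angular":[0,0,0]}]}}

```text
t: 17.65
eef_pos: [0.5513, -0.4022, 0.1077]
tool_rot: [0.002, 0.032, 0.999, -0.001]
contact_force: [4.3, 1.0, 5.1]
gripper_width: 0.088
grasp_force: 58.9
```

```bash
python3 -c "
from h import *
where()"
```

```text
t 17.65 pos [ 0.5513 -0.4022  0.1077] yaw_x 176.37 tilt [ 0.0043 -0.0012] F [4.3 1.  5.1] w 0.088 g 58.9
```

{"name": "drive_tool", "arguments": {"deltas": [{"gripper":190,"offset":[0,0,0],"angular":[0,0,0]},{"gripper":190,"offset":[0,0,0],"angular":[0,0,0]},{"gripper":190,"offset":[0,0,-0.01],"angular":[0,0,0]},{"gripper":190,"offset":[0,0,-0.05],"angular":[0,0,0]},{"gripper":190,"offset":[0,0,-0.1],"angular":[0,0,0]}]}}

```text
t: 18.15
eef_pos: [0.5473, -0.4015, 0.2056]
tool_rot: [-0.003, 0.033, 0.999, 0.001]
contact_force: [0.8, 0.5, 1.0]
gripper_width: 0.253
grasp_force: 0.0
```

{"name": "drive_tool", "arguments": {"deltas": [{"gripper":190,"offset":[-0.03,0.045,0],"angular":[0,0,0]},{"gripper":190,"offset":[-0.037,0.057,0],"angular":[0,0,0]},{"gripper":190,"offset":[-0.037,0.057,0],"angular":[0,0,0]},{"gripper":190,"offset":[-0.037,0.057,0],"angular":[0,0,0]},{"gripper":190,"offset":[-0.037,0.057,0],"angular":[0,0,0]}]}}

```text
t: 18.65
eef_pos: [0.5882, -0.3492, 0.2062]
tool_rot: [-0.001, 0.033, 0.999, -0.0]
contact_force: [0.2, -0.3, -0.1]
gripper_width: 0.256
grasp_force: 0.0
```

Run:
```python
from h import *
where(); m=model('wrist'); im=optics.read_camera('wrist'); cv2.imwrite('pics/w9.png',im)
for c in blobs(im,'pin'):
        r=wrect('wrist',c,.040,m)
        if r[3]<20 and r[2]>50: print(c[:,0].mean(0),r)
a=np.radians(1.5); print(delta([.45,.09,.21],np.pi+np.radians(1.5)))
```

```text
t 18.65 pos [ 0.5882 -0.3492  0.2062] yaw_x 176.19 tilt [-0.0016 -0.0007] F [ 0.2 -0.3 -0.1] w 0.256 g 0.0
[389.29032258 148.81451613] [ 553.  -291.4   90.2   11.3   -3.4]
[250.53846154 148.29149798] [ 545.7 -400.2   90.5   11.9   -3.4]
(array([ 0.1673,  0.4292, -0.0038]), array([-0.0008, -0.0017, -0.1186]))
```

Both pins are now within about 1.4 mm of centre. Next, the spatula.

{"name": "drive_tool", "arguments": {"deltas": [{"gripper":100,"offset":[0.017,0.044,0],"angular":[0,0,-0.1186]},{"gripper":100,"offset":[0.034,0.088,0],"angular":[0,0,-0.1186]},{"gripper":100,"offset":[0.05,0.132,0],"angular":[0,0,-0.1186]},{"gripper":100,"offset":[0.066,0.176,0],"angular":[0,0,-0.1186]},{"gripper":100,"offset":[0.083,0.215,0],"angular":[0,0,-0.1186]}]}}

```text
t: 19.2
eef_pos: [0.5195, -0.127, 0.2064]
tool_rot: [-0.0, -0.014, 1.0, 0.0]
contact_force: [-0.5, -0.0, -0.5]
gripper_width: 0.606
grasp_force: 0.0
```

{"name": "drive_tool", "arguments": {"deltas": [{"gripper":100,"offset":[0.0,0.044,0],"angular":[0,0,0]},{"gripper":100,"offset":[0.0,0.088,0],"angular":[0,0,0]},{"gripper":100,"offset":[0.01,0.132,0],"angular":[0,0,0]},{"gripper":100,"offset":[0.01,0.176,0],"angular":[0,0,0]},{"gripper":100,"offset":[0.015,0.214,0],"angular":[0,0,0]}]}}

```text
t: 19.7
eef_pos: [0.4995, 0.0866, 0.2067]
tool_rot: [0.0, -0.014, 1.0, 0.0]
contact_force: [1.6, 0.5, -0.6]
gripper_width: 0.613
grasp_force: 0.0
```

{"name": "drive_tool", "arguments": {"deltas": [{"gripper":100,"offset":[0,0,0],"angular":[0,0,0]},{"gripper":100,"offset":[0,0,0],"angular":[0,0,0]},{"gripper":100,"offset":[0,0,0],"angular":[0,0,0]}]}}

```text
t: 20.0
eef_pos: [0.4997, 0.0835, 0.2065]
tool_rot: [0.0, -0.013, 1.0, -0.0]
contact_force: [0.1, -0.9, 0.1]
gripper_width: 0.608
grasp_force: 0.0
```

Run:
```python
from h import *
where(); m=model('wrist'); im=optics.read_camera('wrist'); cv2.imwrite('pics/w10.png',im); np.save('pics/w10.npy',m['cam_to_world'])
for c in blobs(im,'orange'): print(c[:,0].mean(0),wrect('wrist',c,.055,m), m['cam_to_world'][:3,3])
i2=optics.read_camera('top'); mt=model('top'); cv2.imwrite('pics/t10.png',i2)
k=lambda l:[(182+(u+.5)/2.5-.5,150+(v+.5)/2.5-.5) for u,v in l]
fit('top',mt,[(125,45,2),(125,-45,2),(-125,-45,2),(-125,45,2)],k([(236,55),(319,55),(322,285),(239,285)]),[.55,.09,0])
fit('top',mt,[(45,23,4.5),(45,-23,4.5),(-45,-23,4.5),(-45,23,4.5)],k([(246,63),(287,64),(289,146),(247,146)]),[.6,.09,0])
fit('top',mt,[(65,102,34),(-65,102,34),(65,-102,34),(-65,-102,34),(65,-98,34),(-65,-98,34)],k([(17,24),(17,142),(215,20),(217,138),(209,20),(211,138)]),[.6,.24,0])
```

```text
t 20.0 pos [0.4997 0.0835 0.2065] yaw_x -178.53 tilt [ 0.     -0.0008] F [ 0.1 -0.9  0.1] w 0.608 g 0.0
[333.44015444 179.81853282] [482.9  93.7  87.3  18.4   1.6] [0.42105041 0.08163053 0.27652994]
pose mm/deg [526.4  85.6] -0.06
res px [[0.2, -0.0], [-0.0, -0.6], [0.4, -0.0], [-0.6, 0.6]]
pose mm/deg [595.3  97.3] 0.0
res px [[-0.1, 0.5], [0.4, -0.2], [0.0, -0.3], [-0.3, 0.1]]
pose mm/deg [618.5 253.6] 0.41
res px [[1.6, -0.4], [0.6, 0.9], [-0.7, -0.7], [-1.1, 0.4], [0.2, -0.7], [-0.2, 0.5]]
```

```bash
python3 -c "
from h import *
print(delta([.4959,.0940,.100],np.radians(181.6)))"
```

```text
(array([0.0036, 0.0106, 0.1065]), array([-0.0007,  0.0001, -0.0034]))
```

{"name": "drive_tool", "arguments": {"deltas": [{"gripper":100,"offset":[0.0036,0.0106,0.02],"angular":[0,0,0]},{"gripper":100,"offset":[0.0036,0.0106,0.06],"angular":[0,0,0]},{"gripper":100,"offset":[0.0036,0.0106,0.09],"angular":[0,0,0]},{"gripper":100,"offset":[0.0036,0.0106,0.1065],"angular":[0,0,0]},{"gripper":100,"offset":[0.0036,0.0106,0.1065],"angular":[0,0,0]}]}}

```text
t: 20.6
eef_pos: [0.4945, 0.0943, 0.0981]
tool_rot: [-0.002, -0.013, 1.0, -0.001]
contact_force: [0.9, 0.6, 0.8]
gripper_width: 0.611
grasp_force: 0.0
```

{"name": "drive_tool", "arguments": {"deltas": [{"gripper":100,"offset":[0,0,0],"angular":[0,0,0]},{"gripper":100,"offset":[0,0,0],"angular":[0,0,0]},{"gripper":255,"offset":[0,0,0],"angular":[0,0,0]},{"gripper":255,"offset":[0,0,0],"angular":[0,0,0]},{"gripper":255,"offset":[0,0,0],"angular":[0,0,0]}], "grip_force": 110}}

```text
t: 21.1
eef_pos: [0.496, 0.0963, 0.1007]
tool_rot: [0.001, -0.014, 1.0, 0.0]
contact_force: [-1.8, -0.2, 6.3]
gripper_width: 0.213
grasp_force: 107.1
```

{"name": "drive_tool", "arguments": {"deltas": [{"gripper":255,"offset":[0,0,0],"angular":[0,0,0]},{"gripper":255,"offset":[0,0,0],"angular":[0,0,0]}]}}

```text
t: 21.3
eef_pos: [0.496, 0.0963, 0.1007]
tool_rot: [0.001, -0.014, 1.0, 0.0]
contact_force: [-2.1, -0.8, 6.5]
gripper_width: 0.212
grasp_force: 107.1
```

```bash
python3 -c "
from h import *
where()"
```

```text
t 21.3 pos [0.496  0.0963 0.1007] yaw_x -178.34 tilt [0.001  0.0007] F [-2.1 -0.8  6.5] w 0.212 g 107.1
```

Entry under the near plate would need the TCP at about 0.40 m, below the reach limit. I'll regrip about 21 mm further forward on the handle.

{"name": "drive_tool", "arguments": {"deltas": [{"gripper":150,"offset":[0,0,0],"angular":[0,0,0]},{"gripper":150,"offset":[0,0,0],"angular":[0,0,0]},{"gripper":150,"offset":[-0.01,0,0],"angular":[0,0,0]},{"gripper":150,"offset":[-0.021,0,0],"angular":[0,0,0]},{"gripper":150,"offset":[-0.021,0,0],"angular":[0,0,0]}]}}

```text
t: 21.8
eef_pos: [0.519, 0.0968, 0.1002]
tool_rot: [0.001, -0.014, 1.0, 0.0]
contact_force: [0.2, -0.1, -0.2]
gripper_width: 0.411
grasp_force: 0.0
```

{"name": "drive_tool", "arguments": {"deltas": [{"gripper":150,"offset":[0,0,0],"angular":[0,0,0]},{"gripper":255,"offset":[0,0,0],"angular":[0,0,0]},{"gripper":255,"offset":[0,0,0],"angular":[0,0,0]},{"gripper":255,"offset":[0,0,0],"angular":[0,0,0]},{"gripper":255,"offset":[0,0,0],"angular":[0,0,0]}], "grip_force": 110}}

```text
t: 22.3
eef_pos: [0.5164, 0.0966, 0.1001]
tool_rot: [-0.0, -0.014, 1.0, 0.0]
contact_force: [-1.9, -0.7, 2.8]
gripper_width: 0.213
grasp_force: 107.2
```

Run:
```python
from h import *
where(); i2=optics.read_camera('top'); mt=model('top')
for c in blobs(i2,'orange'): print(wrect('top',c,.055,mt))
```

```text
t 22.3 pos [0.5164 0.0966 0.1001] yaw_x -178.36 tilt [-0.0002  0.    ] F [-1.9 -0.7  2.8] w 0.213 g 107.2
```

{"name": "drive_tool", "arguments": {"deltas": [{"gripper":255,"offset":[0,0,-0.01],"angular":[0,0,0]},{"gripper":255,"offset":[0,0,-0.03],"angular":[0,0,0]},{"gripper":255,"offset":[0,0,-0.06],"angular":[0,0,0]},{"gripper":255,"offset":[0,0,-0.1],"angular":[0,0,0]},{"gripper":255,"offset":[0,0,-0.1],"angular":[0,0,0]}]}}

```text
t: 22.85
eef_pos: [0.5193, 0.0969, 0.2048]
tool_rot: [0.004, -0.014, 1.0, 0.001]
contact_force: [0.9, -0.1, -1.3]
gripper_width: 0.214
grasp_force: 107.4
```

Run:
```python
from h import *
where(); m=model('wrist'); im=optics.read_camera('wrist'); cv2.imwrite('pics/w11.png',im); np.save('pics/w11.npy',m['cam_to_world'])
print(delta([.45,-.05,.2],np.radians(181.2)))
# scene/top view of blade tilt: handle height via wrist is fixed; predict blade corners
```

```text
t 22.85 pos [0.5193 0.0969 0.2048] yaw_x -178.39 tilt [0.008  0.0031] F [ 0.9 -0.1 -1.3] w 0.214 g 107.4
(array([ 0.0722, -0.1451,  0.0019]), array([0.0027, 0.0064, 0.01  ]))
```

{"name": "drive_tool", "arguments": {"deltas": [{"gripper":255,"offset":[0.02,-0.04,0],"angular":[0,0,0]},{"gripper":255,"offset":[0.04,-0.08,0],"angular":[0,0,0]},{"gripper":255,"offset":[0.06,-0.12,0],"angular":[0,0,0]},{"gripper":255,"offset":[0.072,-0.155,0],"angular":[0,0,0.01]},{"gripper":255,"offset":[0.072,-0.155,0],"angular":[0,0,0.01]}]}}

```text
t: 23.4
eef_pos: [0.446, -0.0649, 0.1993]
tool_rot: [-0.001, -0.006, 1.0, -0.001]
contact_force: [0.4, 0.2, -0.3]
gripper_width: 0.213
grasp_force: 107.6
```

{"name": "drive_tool", "arguments": {"deltas": [{"gripper":255,"offset":[0.047,0,0],"angular":[0,0,0]},{"gripper":255,"offset":[0.05,0,0],"angular":[0,0,0]},{"gripper":255,"offset":[0.05,0,0],"angular":[0,0,0]},{"gripper":255,"offset":[0.05,0,0],"angular":[0,0,0]}]}}

```text
t: 23.8
eef_pos: [0.3999, -0.0609, 0.2]
tool_rot: [0.0, -0.011, 1.0, -0.0]
contact_force: [0.6, 0.2, -1.2]
gripper_width: 0.209
grasp_force: 107.6
```

Run:
```python
from h import *
o=where(); print('r',np.hypot(*o['eef_pos'][:2]))
for n in('wrist','top'):
    m=model(n); im=optics.read_camera(n); cv2.imwrite(f'pics/{n}12.png',im)
    for c in blobs(im,'blue',300): print(n,wrect(n,c,.034,m))
m=model('wrist'); np.save('pics/w12.npy',m['cam_to_world'])
im=cv2.imread('pics/wrist12.png'); cv2.imwrite('pics/w12c.png',cv2.resize(im[60:380,60:500],(800,582),interpolation=cv2.INTER_CUBIC))
```

```text
t 23.8 pos [ 0.3999 -0.0609  0.2   ] yaw_x -178.75 tilt [ 0.0007 -0.    ] F [ 0.6  0.2 -1.2] w 0.209 g 107.6
r 0.40446821194064125
top [585.1 -63.2  98.8  68.8 -88.8]
top [ 585.  -182.9   97.8   68.8   87.2]
```

View pics/w12c.png

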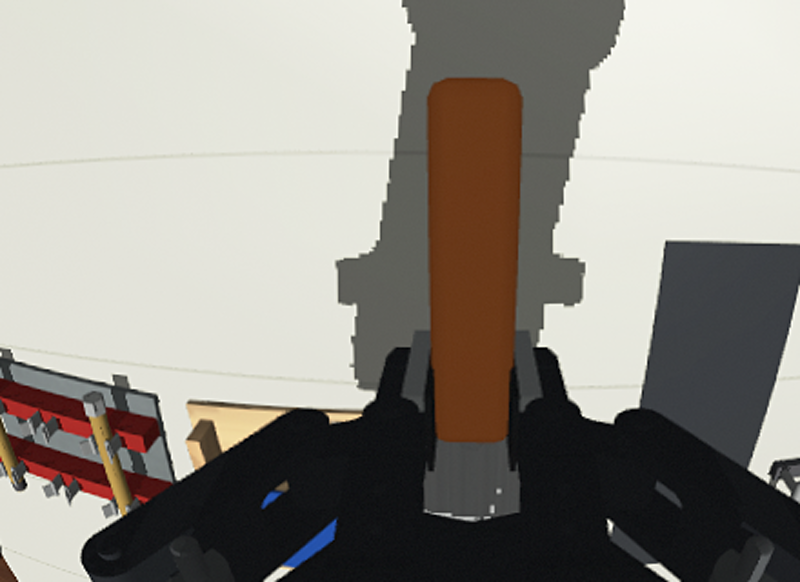

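The wrist view shows the handle (475,260) clamped squarely, with the plates hidden behind the gripper. I'll fit the board in the top picture.

Run:
```python
from h import *
mt=model('top')
k=lambda l:[(182+(u+.5)/2.5-.5,150+(v+.5)/2.5-.5) for u,v in l]
fit('top',mt,[(75,111,6),(75,-111,6),(-75,-111,6),(-75,111,6)],k([(366,51),(567,39),(578,178),(372,186)]),[.585,-.12,0])
im=cv2.imread('pics/wrist12.png')
# cross-check plates: wrist view w3 (plateL) and w2
for n in('w2','w3'):
    pass
# plate 0 pose from subpixel colour edges in top picture averaged over 4 frames
acc=np.mean([optics.read_camera('top').astype(float) for _ in range(4)],0).astype(np.uint8)
big=cv2.resize(acc,None,fx=4,fy=4,interpolation=cv2.INTER_CUBIC)
for c in blobs(big,'blue',5000):
    c=(c.astype(float)+.5)/4-.5; print('plate',wrect('top',c,.034,mt))
for c in blobs(big,'orange',500):
    c=(c.astype(float)+.5)/4-.5; print('handle',wrect('top',c,.155,mt))
where()
```

```text
pose mm/deg [ 581.8 -122.1] 1.57
res px [[-0.6, -0.5], [0.2, 0.6], [0.4, -0.4], [-0.1, 0.3]]
plate [585.  -62.9  99.   69.4 -89. ]
plate [ 585.4 -182.4   99.5   70.1   87.3]
t 24.1 pos [ 0.3996 -0.0613  0.2   ] yaw_x -178.79 tilt [ 0.0001 -0.0003] F [ 0.4  0.4 -1. ] w 0.215 g 107.6
```

{"name": "drive_tool", "arguments": {"deltas": [{"gripper":255,"offset":[-0.005,-0.005,0.02],"angular":[0,0,0]},{"gripper":255,"offset":[-0.005,-0.005,0.045],"angular":[0,0,0]},{"gripper":255,"offset":[-0.005,-0.005,0.07],"angular":[0,0,0]},{"gripper":255,"offset":[-0.005,-0.005,0.086],"angular":[0,0,0]},{"gripper":255,"offset":[-0.005,-0.005,0.086],"angular":[0,0,0]}]}}

```text
t: 24.6
eef_pos: [0.4033, -0.0663, 0.1124]
tool_rot: [-0.002, -0.01, 1.0, -0.0]
contact_force: [-0.9, -0.0, -1.6]
gripper_width: 0.21
grasp_force: 107.7
```

Run:
```python
from h import *
where(); print(delta([.5025,-.0645,.114],np.radians(181.1)))
s=optics.read_camera('scene'); cv2.imwrite('pics/s13.png',s); ms=model('scene')
p=proj('scene',[[.5,-.06,.03]],ms)[0].astype(int)
cv2.imwrite('pics/s13c.png',cv2.resize(s[p[1]-60:p[1]+60,p[0]-80:p[0]+80],(800,600),interpolation=cv2.INTER_CUBIC))
```

```text
t 24.6 pos [ 0.4033 -0.0663  0.1124] yaw_x -178.81 tilt [-0.0039 -0.0005] F [-0.9 -0.  -1.6] w 0.21 g 107.7
(array([-0.0992, -0.0002, -0.002 ]), array([-0.0006, -0.005 ,  0.0019]))
```

View pics/s13c.png

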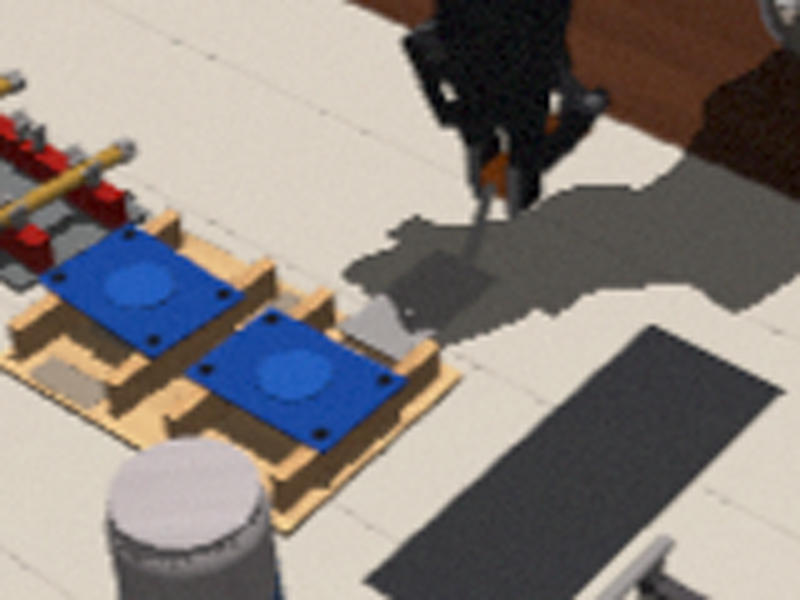

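The blade at (385,325) sits level between the battens, just short of the plate's edge. Sliding in and lifting gently.

{"name": "drive_tool", "arguments": {"deltas": [{"gripper":255,"offset":[-0.02,0,-0.001],"angular":[0,0,0]},{"gripper":255,"offset":[-0.04,0,-0.002],"angular":[0,0,0]},{"gripper":255,"offset":[-0.06,0,-0.002],"angular":[0,0,0]},{"gripper":255,"offset":[-0.08,0,-0.002],"angular":[0,0,0]},{"gripper":255,"offset":[-0.099,0,-0.002],"angular":[0,0,0]}]}}

```text
t: 25.15
eef_pos: [0.5048, -0.0641, 0.1174]
tool_rot: [0.001, -0.011, 1.0, -0.0]
contact_force: [0.5, -0.2, -1.1]
gripper_width: 0.212
grasp_force: 107.7
```

{"name": "drive_tool", "arguments": {"deltas": [{"gripper":255,"offset":[0,0,0],"angular":[0,0,0]},{"gripper":255,"offset":[0,0,0],"angular":[0,0,0]},{"gripper":255,"offset":[0,0,-0.003],"angular":[0,0,0]},{"gripper":255,"offset":[0,0,-0.006],"angular":[0,0,0]},{"gripper":255,"offset":[0,0,-0.009],"angular":[0,0,0]}]}}

```text
t: 25.65
eef_pos: [0.5027, -0.0643, 0.1254]
tool_rot: [-0.0, -0.01, 1.0, 0.0]
contact_force: [-0.4, 0.8, -1.7]
gripper_width: 0.209
grasp_force: 107.7
```

Run:
```python
from h import *
where(); mt=model('top'); i=optics.read_camera('top')
for c in blobs(i,'blue',200): print(wrect('top',c,.034,mt))
```

```text
t 25.65 pos [ 0.5027 -0.0643  0.1254] yaw_x -178.82 tilt [-0.0002  0.0002] F [-0.4  0.8 -1.7] w 0.209 g 107.7
[ 585.5 -182.9   97.8   67.7   87.2]
```

{"name": "drive_tool", "arguments": {"deltas": [{"gripper":255,"offset":[0,0,-0.002],"angular":[0,0,0]},{"gripper":255,"offset":[0,0,-0.004],"angular":[0,0,0]},{"gripper":255,"offset":[0,0,-0.007],"angular":[0,0,0]},{"gripper":255,"offset":[0,0,-0.011],"angular":[0,0,0]},{"gripper":255,"offset":[0,0,-0.015],"angular":[0,0,0]}]}}

```text
t: 26.2
eef_pos: [0.5031, -0.0642, 0.1403]
tool_rot: [-0.0, -0.01, 1.0, 0.0]
contact_force: [-0.4, -0.3, -3.0]
gripper_width: 0.211
grasp_force: 107.6
```

{"name": "drive_tool", "arguments": {"deltas": [{"gripper":255,"offset":[0,0,-0.004],"angular":[0,0,0]},{"gripper":255,"offset":[0,0,-0.01],"angular":[0,0,0]},{"gripper":255,"offset":[0,0,-0.017],"angular":[0,0,0]},{"gripper":255,"offset":[0,0,-0.024],"angular":[0,0,0]},{"gripper":255,"offset":[0,0,-0.028],"angular":[0,0,0]}]}}

```text
t: 26.7
eef_pos: [0.5035, -0.0642, 0.1689]
tool_rot: [0.001, -0.01, 1.0, 0.0]
contact_force: [-0.2, 0.2, -3.4]
gripper_width: 0.215
grasp_force: 107.6
```

Run:
```python
from h import *
where()
for n in('scene',):
    m=model(n); i=optics.read_camera(n); cv2.imwrite('pics/s14.png',i)
    for c in blobs(i,'blue',150): print([wrect(n,c,z,m).tolist() for z in (.034,.080)])
# rack, from wrist/top: use dark-bar edges
```

```text
t 26.7 pos [ 0.5035 -0.0642  0.1689] yaw_x -178.81 tilt [0.001  0.0001] F [-0.2  0.2 -3.4] w 0.215 g 107.6
[[570.7, -138.0, 206.8, 94.9, -71.2], [605.9, -96.2, 193.2, 88.7, -71.2]]
```

The plate is carried (−3.2 N on the wrist). Rectifying the top view at bar height to locate the rack precisely.

Run:
```python
from h import *
mt=model('top')
acc=np.mean([optics.read_camera('top').astype(np.float32) for _ in range(3)],0)
g=cv2.cvtColor(acc.astype(np.uint8),cv2.COLOR_BGR2GRAY).astype(np.float32)
ys=np.arange(.13,.38,.002)
def prof(P): 
    uv=proj('top',P,mt).astype(np.float32); return cv2.remap(g,uv[:,:1],uv[:,1:],cv2.INTER_CUBIC)[:,0]
for x0,x1 in((.575,.605),(.63,.66)):
    s=np.mean([prof(np.c_[np.full(len(ys),x),ys,np.full(len(ys),.034)]) for x in np.arange(x0,x1,.004)],0)
    print(x0,' '.join(f'{int(y*1000+.5)}:{int(v)}' for y,v in zip(ys,s) if v<150))
xs=np.arange(.52,.72,.002)
for y in(.353,.278,.233,.156):
    s=np.mean([prof(np.c_[xs,np.full(len(xs),y+d),np.full(len(xs),.034)]) for d in(-.002,0,.002)],0)
    print(y,' '.join(f'{int(v)}' for v in s))
print(np.round(g[185,185:275]).astype(int).tolist())
```

```text
0.575 130:109 152:54 154:19 156:55 158:107 160:116 162:100 164:135 224:125 226:34 228:46 230:34 232:61 234:105 236:114 238:106 240:138 266:119 268:33 270:45 272:43 274:57 276:84 278:107 280:103 282:114 284:141 340:131 342:63 344:33 346:40 348:142 350:114 352:58 354:103 356:104 358:116 360:145
0.63 130:142 150:148 152:48 154:26 156:60 158:105 160:115 162:91 164:127 224:144 226:45 228:39 230:40 232:59 234:105 236:107 238:105 240:127 268:54 270:37 272:41 274:44 276:71 278:109 280:109 282:108 340:143 342:48 344:39 346:37 348:57 350:101 352:82 354:100 356:116 358:107
0.353 163 163 164 162 161 161 161 161 162 163 161 160 161 161 163 160 134 97 73 73 80 80 78 83 92 92 79 74 82 89 84 80 77 79 79 82 86 89 90 90 90 91 91 92 94 93 93 95 96 98 98 98 99 98 99 100 102 103 105 102 99 96 97 98 97 96 97 98 96 92 84 80 79 76 76 74 75 83 85 84 85 105 133 152 155 153 152 153 154 152 151 153 154 153 153 152 153 152 152 152
0.278 166 166 165 165 165 166 165 164 165 165 165 166 164 164 169 163 130 85 77 96 98 98 98 101 103 101 100 100 101 101 99 98 100 101 101 100 101 103 100 94 89 90 92 95 96 96 95 96 98 
[... 599 characters left out ...]
8 59 61 59 58 60 62 63 63 62 61 60 59 60 61 62 61 60 60 60 60 61 62 60 59 61 61 60 59 58 60 62 62 60 60 62 64 65 64 63 63 63 63 63 64 64 64 63 63 65 66 63 57 50 53 60 61 57 56 57 60 79 106 131 147 157 158 155 157 157 157 156 156 156 156 157 156 155 155 155 155 155
[150, 152, 154, 156, 102, 115, 65, 129, 39, 46, 44, 161, 155, 152, 151, 153, 152, 152, 152, 154, 155, 157, 155, 156, 154, 157, 157, 155, 157, 157, 156, 159, 116, 103, 112, 67, 48, 43, 46, 170, 161, 159, 161, 158, 159, 158, 161, 164, 167, 105, 113, 101, 38, 49, 43, 172, 164, 163, 163, 164, 162, 163, 163, 163, 164, 163, 162, 163, 162, 163, 166, 163, 164, 163, 164, 165, 165, 168, 92, 117, 97, 29, 44, 174, 166, 164, 163, 166, 165, 166]
```

Bar tops are at y = 160.6, 236.6, 279.8 and 356.4 mm, with x running 553–683. Spacings of 76/43/76.6 match the spec. Bay centres are therefore about (618, 318.1) and (618, 198.6), with yaw about 0.2°. Carrying the plate to bay1.

{"name": "drive_tool", "arguments": {"deltas": [{"gripper":255,"offset":[-0.0004,0.004,0],"angular":[0,0,0]},{"gripper":255,"offset":[-0.0012,0.012,0],"angular":[0,0,0]},{"gripper":255,"offset":[-0.0025,0.024,0],"angular":[0,0,0]},{"gripper":255,"offset":[-0.0042,0.04,0],"angular":[0,0,0]},{"gripper":255,"offset":[-0.0061,0.058,0],"angular":[0,0,0]}]}}

```text
t: 27.4
eef_pos: [0.5081, -0.0047, 0.1678]
tool_rot: [-0.0, -0.011, 1.0, 0.0]
contact_force: [0.3, -0.4, -2.3]
gripper_width: 0.214
grasp_force: 107.5
```

{"name": "drive_tool", "arguments": {"deltas": [{"gripper":255,"offset":[-0.0019,0.018,0],"angular":[0,0,0]},{"gripper":255,"offset":[-0.0038,0.036,0],"angular":[0,0,0]},{"gripper":255,"offset":[-0.0057,0.054,0],"angular":[0,0,0]},{"gripper":255,"offset":[-0.0076,0.072,0],"angular":[0,0,0]},{"gripper":255,"offset":[-0.0095,0.09,0],"angular":[0,0,0]}]}}

```text
t: 27.9
eef_pos: [0.5154, 0.0862, 0.1678]
tool_rot: [-0.0, -0.011, 1.0, 0.0]
contact_force: [0.3, 0.4, -3.0]
gripper_width: 0.211
grasp_force: 107.5
```

{"name": "drive_tool", "arguments": {"deltas": [{"gripper":255,"offset":[-0.0019,0.018,0],"angular":[0,0,0]},{"gripper":255,"offset":[-0.0038,0.036,0],"angular":[0,0,0]},{"gripper":255,"offset":[-0.0057,0.054,0],"angular":[0,0,0]},{"gripper":255,"offset":[-0.0076,0.072,0],"angular":[0,0,0]},{"gripper":255,"offset":[-0.0095,0.09,0],"angular":[0,0,0]}]}}

```text
t: 28.4
eef_pos: [0.5231, 0.1762, 0.1678]
tool_rot: [-0.0, -0.011, 1.0, 0.0]
contact_force: [-0.0, 0.4, -2.5]
gripper_width: 0.214
grasp_force: 107.5
```

{"name": "drive_tool", "arguments": {"deltas": [{"gripper":255,"offset":[-0.0019,0.018,0],"angular":[0,0,0]},{"gripper":255,"offset":[-0.0038,0.036,0],"angular":[0,0,0]},{"gripper":255,"offset":[-0.0057,0.054,0],"angular":[0,0,0]},{"gripper":255,"offset":[-0.0076,0.072,0],"angular":[0,0,0]},{"gripper":255,"offset":[-0.0095,0.09,0],"angular":[0,0,0]}]}}

```text
t: 28.9
eef_pos: [0.531, 0.266, 0.1679]
tool_rot: [-0.0, -0.01, 1.0, -0.0]
contact_force: [0.1, 0.1, -3.0]
gripper_width: 0.214
grasp_force: 107.4
```

{"name": "drive_tool", "arguments": {"deltas": [{"gripper":255,"offset":[-0.0015,0.016,0],"angular":[0,0,0.005]},{"gripper":255,"offset":[-0.003,0.03,0],"angular":[0,0,0.01]},{"gripper":255,"offset":[-0.0045,0.041,0],"angular":[0,0,0.015]},{"gripper":255,"offset":[-0.0055,0.049,0],"angular":[0,0,0.019]},{"gripper":255,"offset":[-0.0055,0.053,0],"angular":[0,0,0.019]}]}}

```text
t: 29.4
eef_pos: [0.5354, 0.3182, 0.1679]
tool_rot: [0.0, -0.003, 1.0, -0.0]
contact_force: [0.2, -0.0, -2.7]
gripper_width: 0.215
grasp_force: 107.5
```

{"name": "drive_tool", "arguments": {"deltas": [{"gripper":255,"offset":[0,0,0],"angular":[0,0,0]},{"gripper":255,"offset":[0,0,0],"angular":[0,0,0]},{"gripper":255,"offset":[0,0,0],"angular":[0,0,0]}]}}

```text
t: 29.7
eef_pos: [0.5355, 0.3167, 0.1681]
tool_rot: [-0.0, -0.002, 1.0, -0.0]
contact_force: [-0.7, -0.1, -2.8]
gripper_width: 0.213
grasp_force: 107.5
```

Run:
```python
from h import *
where(); print(delta([.5357,.318,.1689],np.radians(180.33)))
for n in('top','scene'):
    m=model(n); i=optics.read_camera(n); cv2.imwrite(f'pics/{n}15.png',i)
    for c in blobs(i,'blue',100): 
        for z in (.034,.077): print(n,z,wrect(n,c,z,m).tolist())
```

```text
t 29.7 pos [0.5355 0.3167 0.1681] yaw_x -179.73 tilt [-0.0001 -0.0003] F [-0.7 -0.1 -2.8] w 0.213 g 107.5
(array([-0.0002,  0.0013, -0.0008]), array([-0.0004, -0.0001, -0.0012]))
top 0.034 [585.0, -182.9, 97.8, 68.8, 87.2]
top 0.077 [577.1, -174.0, 93.8, 65.9, 87.2]
top 0.034 [642.4, 327.6, 102.8, 43.6, -89.1]
top 0.077 [632.2, 315.4, 98.6, 41.8, -89.1]
scene 0.034 [587.0, 305.8, 105.9, 74.5, -89.7]
scene 0.077 [618.8, 317.6, 99.4, 69.9, -89.7]
scene 0.034 [586.2, -181.9, 102.2, 69.4, 86.4]
scene 0.077 [618.1, -140.1, 95.9, 65.2, 86.4]
```

The scene camera puts the carried plate at (618.8, 317.6), yaw 0.3°, with the right size. Lowering it onto the bars and withdrawing.

{"name": "drive_tool", "arguments": {"deltas": [{"gripper":255,"offset":[0,0.0012,0.004],"angular":[0,0,0]},{"gripper":255,"offset":[0,0.0012,0.012],"angular":[0,0,0]},{"gripper":255,"offset":[0,0.0012,0.021],"angular":[0,0,0]},{"gripper":255,"offset":[0,0.0012,0.028],"angular":[0,0,0]},{"gripper":255,"offset":[0,0.0012,0.033],"angular":[0,0,0]}]}}

```text
t: 30.3
eef_pos: [0.5349, 0.3185, 0.1338]
tool_rot: [-0.001, -0.003, 1.0, -0.0]
contact_force: [0.2, 0.7, -2.8]
gripper_width: 0.211
grasp_force: 107.5
```

{"name": "drive_tool", "arguments": {"deltas": [{"gripper":255,"offset":[0,0,0.002],"angular":[0,0,0]},{"gripper":255,"offset":[0,0,0.004],"angular":[0,0,0]},{"gripper":255,"offset":[0,0,0.006],"angular":[0,0,0]},{"gripper":255,"offset":[0,0,0.009],"angular":[0,0,0]},{"gripper":255,"offset":[0,0,0.0135],"angular":[0,0,0]}]}}

```text
t: 30.8
eef_pos: [0.5358, 0.319, 0.1219]
tool_rot: [0.001, -0.003, 1.0, 0.0]
contact_force: [-0.8, 0.4, -1.3]
gripper_width: 0.213
grasp_force: 107.5
```

{"name": "drive_tool", "arguments": {"deltas": [{"gripper":255,"offset":[0,0,0],"angular":[0,0,0]},{"gripper":255,"offset":[0,0,0],"angular":[0,0,0]},{"gripper":255,"offset":[0,0,0],"angular":[0,0,0]}]}}

```text
t: 31.1
eef_pos: [0.5355, 0.3188, 0.1217]
tool_rot: [0.0, -0.003, 1.0, 0.0]
contact_force: [0.4, 0.3, -1.3]
gripper_width: 0.215
grasp_force: 107.5
```

Run:
```python
from h import *
where(); n='scene'; m=model(n); i=optics.read_camera(n)
for c in blobs(i,'blue',100): print(n,wrect(n,c,.038,m).tolist())
```

```text
t 31.1 pos [0.5355 0.3188 0.1217] yaw_x -179.66 tilt [0.0003 0.0002] F [ 0.4  0.3 -1.3] w 0.215 g 107.5
scene [618.4, 319.4, 98.8, 70.3, -89.6]
scene [589.1, -178.5, 100.5, 69.0, 86.4]
```

The plate is down and unloaded. Withdrawing straight back.

{"name": "drive_tool", "arguments": {"deltas": [{"gripper":255,"offset":[0.015,0,0],"angular":[0,0,0]},{"gripper":255,"offset":[0.04,0,0],"angular":[0,0,0]},{"gripper":255,"offset":[0.065,0,0],"angular":[0,0,0]},{"gripper":255,"offset":[0.09,0,0],"angular":[0,0,0]},{"gripper":255,"offset":[0.11,0,0],"angular":[0,0,0]}]}}

```text
t: 31.65
eef_pos: [0.424, 0.3182, 0.1216]
tool_rot: [-0.0, -0.003, 1.0, 0.0]
contact_force: [-0.2, 1.2, -1.3]
gripper_width: 0.212
grasp_force: 107.6
```

{"name": "drive_tool", "arguments": {"deltas": [{"gripper":255,"offset":[0,0,-0.03],"angular":[0,0,0]},{"gripper":255,"offset":[0,-0.03,-0.07],"angular":[0,0,0]},{"gripper":255,"offset":[0,-0.075,-0.08],"angular":[0,0,0]},{"gripper":255,"offset":[0,-0.12,-0.08],"angular":[0,0,0]},{"gripper":255,"offset":[0,-0.165,-0.08],"angular":[0,0,0]}]}}

```text
t: 32.15
eef_pos: [0.4265, 0.1518, 0.2024]
tool_rot: [0.001, -0.003, 1.0, 0.001]
contact_force: [0.2, -1.1, -1.2]
gripper_width: 0.213
grasp_force: 107.9
```

{"name": "drive_tool", "arguments": {"deltas": [{"gripper":255,"offset":[0,-0.045,0],"angular":[0,0,0.05]},{"gripper":255,"offset":[0,-0.09,0],"angular":[0,0,0.06]},{"gripper":255,"offset":[0,-0.135,0],"angular":[0,0,0.068]},{"gripper":255,"offset":[0,-0.18,0],"angular":[0,0,0.068]},{"gripper":255,"offset":[0,-0.225,0],"angular":[0,0,0.068]}]}}

```text
t: 32.65
eef_pos: [0.4275, -0.0737, 0.202]
tool_rot: [0.001, 0.024, 1.0, 0.0]
contact_force: [0.2, 0.6, -0.5]
gripper_width: 0.216
grasp_force: 107.8
```

Run:
```python
from h import *
where(); a=np.radians(-2.75)
for s,z in ((.180,.2),(.0825,.114)):
    p=[.5852-s*np.cos(a),-.1826-s*np.sin(a),z]; print(np.round(p,4),delta(p,np.pi+a))
for n in('scene','top'):
    m=model(n); i=optics.read_camera(n)
    for c in blobs(i,'blue',100): print(n,wrect(n,c,.038,m).tolist(), wrect(n,c,.034,m).tolist())
    if n=='top':
        for c in blobs(i,'pin',60):
            r=wrect(n,c,.04,m)
            if r[3]<25: print('pin',r)
```

```text
t 32.65 pos [ 0.4275 -0.0737  0.202 ] yaw_x 177.29 tilt [0.0013 0.0006] F [ 0.2  0.6 -0.5] w 0.216 g 107.8
[ 0.4054 -0.174   0.2   ] (array([ 0.0174, -0.1012,  0.0019]), array([0.0008, 0.0016, 0.0008]))
[ 0.5028 -0.1786  0.114 ] (array([-0.08  , -0.1014,  0.088 ]), array([0.0008, 0.0016, 0.0008]))
scene [617.9, 319.1, 99.0, 70.9, -89.1] [615.1, 318.0, 99.6, 71.3, -89.1]
scene [589.1, -178.1, 101.3, 69.0, 86.4] [586.2, -182.0, 101.9, 69.4, 86.4]
top [584.3, -182.0, 97.5, 68.6, 87.1] [585.0, -182.8, 97.8, 68.9, 87.1]
top [617.5, 318.3, 97.4, 69.8, -89.3] [618.4, 319.4, 97.8, 70.0, -89.3]
pin [ 545.2 -398.4   92.5   11.4   -2.9]
pin [ 552.5 -287.1   87.5    7.9   -3.7]
```

Plate0 rests at (617.5, 318.3), which is on target. Now the second plate.

{"name": "drive_tool", "arguments": {"deltas": [{"gripper":255,"offset":[0.01,-0.045,0],"angular":[0,0,0]},{"gripper":255,"offset":[0.0174,-0.09,0],"angular":[0,0,0]},{"gripper":255,"offset":[0.0174,-0.101,0],"angular":[0,0,0]},{"gripper":255,"offset":[0.0174,-0.101,0],"angular":[0,0,0]},{"gripper":255,"offset":[0.0174,-0.101,0.01],"angular":[0,0,0]}]}}

```text
t: 33.25
eef_pos: [0.4065, -0.1714, 0.192]
tool_rot: [0.001, 0.024, 1.0, 0.0]
contact_force: [0.6, 1.0, -1.8]
gripper_width: 0.212
grasp_force: 108.2
```

{"name": "drive_tool", "arguments": {"deltas": [{"gripper":255,"offset":[0,0,0.025],"angular":[0,0,0]},{"gripper":255,"offset":[0,0,0.05],"angular":[0,0,0]},{"gripper":255,"offset":[0,0,0.07],"angular":[0,0,0]},{"gripper":255,"offset":[0,0,0.077],"angular":[0,0,0]},{"gripper":255,"offset":[0,0,0.077],"angular":[0,0,0]}]}}

```text
t: 33.75
eef_pos: [0.4052, -0.1707, 0.1135]
tool_rot: [-0.001, 0.023, 1.0, 0.0]
contact_force: [-0.0, -0.6, -0.9]
gripper_width: 0.212
grasp_force: 108.2
```

Run:
```python
from h import *
where(); a=np.radians(-2.75); s=.0825
print(delta([.5852-s*np.cos(a),-.1826-s*np.sin(a),.114],np.pi+a))
```

```text
t 33.75 pos [ 0.4052 -0.1707  0.1135] yaw_x 177.39 tilt [-0.0025  0.0007] F [-0.  -0.6 -0.9] w 0.212 g 108.2
(array([-0.0979, -0.0034, -0.0008]), array([ 0.0007, -0.0032,  0.003 ]))
```

{"name": "drive_tool", "arguments": {"deltas": [{"gripper":255,"offset":[-0.008,-0.0034,0],"angular":[0,0,0.003]},{"gripper":255,"offset":[-0.03,-0.0034,0],"angular":[0,0,0.003]},{"gripper":255,"offset":[-0.055,-0.0034,0],"angular":[0,0,0.003]},{"gripper":255,"offset":[-0.08,-0.0034,0],"angular":[0,0,0.003]},{"gripper":255,"offset":[-0.098,-0.0034,0],"angular":[0,0,0.003]}]}}

```text
t: 34.25
eef_pos: [0.5065, -0.1799, 0.1159]
tool_rot: [0.002, 0.024, 1.0, -0.0]
contact_force: [-0.8, -1.1, -0.7]
gripper_width: 0.212
grasp_force: 108.2
```

{"name": "drive_tool", "arguments": {"deltas": [{"gripper":255,"offset":[0,0,0],"angular":[0,0,0]},{"gripper":255,"offset":[0,0,0],"angular":[0,0,0]},{"gripper":255,"offset":[0,0,-0.003],"angular":[0,0,0]},{"gripper":255,"offset":[0,0,-0.006],"angular":[0,0,0]},{"gripper":255,"offset":[0,0,-0.009],"angular":[0,0,0]}]}}

```text
t: 34.75
eef_pos: [0.5026, -0.1801, 0.1239]
tool_rot: [-0.0, 0.025, 1.0, 0.0]
contact_force: [-0.1, 0.5, -0.7]
gripper_width: 0.212
grasp_force: 108.1
```

{"name": "drive_tool", "arguments": {"deltas": [{"gripper":255,"offset":[0,0,-0.002],"angular":[0,0,0]},{"gripper":255,"offset":[0,0,-0.004],"angular":[0,0,0]},{"gripper":255,"offset":[0,0,-0.007],"angular":[0,0,0]},{"gripper":255,"offset":[0,0,-0.011],"angular":[0,0,0]},{"gripper":255,"offset":[0,0,-0.016],"angular":[0,0,0]}]}}

```text
t: 35.25
eef_pos: [0.503, -0.1799, 0.1396]
tool_rot: [-0.0, 0.025, 1.0, 0.0]
contact_force: [0.7, 0.1, -2.0]
gripper_width: 0.214
grasp_force: 108.0
```

{"name": "drive_tool", "arguments": {"deltas": [{"gripper":255,"offset":[0,0,-0.006],"angular":[0,0,0]},{"gripper":255,"offset":[0,0,-0.013],"angular":[0,0,0]},{"gripper":255,"offset":[0,0,-0.02],"angular":[0,0,0]},{"gripper":255,"offset":[0,0,-0.026],"angular":[0,0,0]},{"gripper":255,"offset":[0,0,-0.029],"angular":[0,0,0]}]}}

```text
t: 35.75
eef_pos: [0.5035, -0.1801, 0.1693]
tool_rot: [0.001, 0.025, 1.0, -0.0]
contact_force: [-0.0, -0.4, -3.1]
gripper_width: 0.213
grasp_force: 108.0
```

Run:
```python
from h import *
o=where(); n='scene'; m=model(n); i=optics.read_camera(n)
zt=o['eef_pos'][2]-.0981+.0065
for c in blobs(i,'blue',100): print(n,zt,wrect(n,c,zt,m).tolist())
```

```text
t 35.75 pos [ 0.5035 -0.1801  0.1693] yaw_x 177.15 tilt [ 0.0011 -0.0001] F [-0.  -0.4 -3.1] w 0.213 g 108.0
scene 0.07772431156767877 [645.8, 329.2, 93.4, 66.9, -89.1]
scene 0.07772431156767877 [586.3, -180.5, 99.7, 69.2, 86.6]
```

{"name": "drive_tool", "arguments": {"deltas": [{"gripper":255,"offset":[-0.0001,0.004,0],"angular":[0,0,0]},{"gripper":255,"offset":[-0.0004,0.012,0],"angular":[0,0,0]},{"gripper":255,"offset":[-0.0008,0.024,0],"angular":[0,0,0]},{"gripper":255,"offset":[-0.0014,0.04,0],"angular":[0,0,0]},{"gripper":255,"offset":[-0.002,0.058,0],"angular":[0,0,0]}]}}

```text
t: 36.3
eef_pos: [0.508, -0.1208, 0.1682]
tool_rot: [-0.0, 0.025, 1.0, 0.0]
contact_force: [0.1, 1.0, -2.9]
gripper_width: 0.213
grasp_force: 107.9
```

{"name": "drive_tool", "arguments": {"deltas": [{"gripper":255,"offset":[-0.0006,0.018,0],"angular":[0,0,0]},{"gripper":255,"offset":[-0.0013,0.036,0],"angular":[0,0,0]},{"gripper":255,"offset":[-0.0019,0.054,0],"angular":[0,0,0]},{"gripper":255,"offset":[-0.0026,0.072,0],"angular":[0,0,0]},{"gripper":255,"offset":[-0.0032,0.09,0],"angular":[0,0,0]}]}}

```text
t: 36.8
eef_pos: [0.5155, -0.0304, 0.1682]
tool_rot: [-0.0, 0.024, 1.0, 0.0]
contact_force: [0.1, 0.1, -3.0]
gripper_width: 0.212
grasp_force: 107.8
```

{"name": "drive_tool", "arguments": {"deltas": [{"gripper":255,"offset":[-0.0006,0.018,0],"angular":[0,0,0]},{"gripper":255,"offset":[-0.0013,0.036,0],"angular":[0,0,0]},{"gripper":255,"offset":[-0.0019,0.054,0],"angular":[0,0,0]},{"gripper":255,"offset":[-0.0026,0.072,0],"angular":[0,0,0]},{"gripper":255,"offset":[-0.0032,0.09,0],"angular":[0,0,0]}]}}

```text
t: 37.3
eef_pos: [0.523, 0.0593, 0.1682]
tool_rot: [-0.0, 0.024, 1.0, 0.0]
contact_force: [1.0, -0.6, -3.5]
gripper_width: 0.215
grasp_force: 107.8
```

{"name": "drive_tool", "arguments": {"deltas": [{"gripper":255,"offset":[-0.0006,0.018,0],"angular":[0,0,0]},{"gripper":255,"offset":[-0.0013,0.036,0],"angular":[0,0,0]},{"gripper":255,"offset":[-0.0019,0.054,0],"angular":[0,0,0]},{"gripper":255,"offset":[-0.0026,0.072,0],"angular":[0,0,0]},{"gripper":255,"offset":[-0.0032,0.09,0],"angular":[0,0,0]}]}}

```text
t: 37.8
eef_pos: [0.5305, 0.149, 0.1682]
tool_rot: [-0.0, 0.024, 1.0, 0.0]
contact_force: [-0.2, -0.8, -2.2]
gripper_width: 0.213
grasp_force: 107.8
```

{"name": "drive_tool", "arguments": {"deltas": [{"gripper":255,"offset":[-0.0005,0.016,0],"angular":[0,0,-0.013]},{"gripper":255,"offset":[-0.001,0.03,0],"angular":[0,0,-0.026]},{"gripper":255,"offset":[-0.0015,0.041,0],"angular":[0,0,-0.04]},{"gripper":255,"offset":[-0.0018,0.047,0],"angular":[0,0,-0.055]},{"gripper":255,"offset":[-0.0018,0.05,0],"angular":[0,0,-0.0656]}]}}

```text
t: 38.3
eef_pos: [0.5355, 0.1973, 0.1685]
tool_rot: [0.0, -0.001, 1.0, -0.0]
contact_force: [0.2, -1.1, -2.2]
gripper_width: 0.218
grasp_force: 107.9
```

{"name": "drive_tool", "arguments": {"deltas": [{"gripper":255,"offset":[0,0,0],"angular":[0,0,0]},{"gripper":255,"offset":[0,0,0],"angular":[0,0,0]},{"gripper":255,"offset":[0,0,0],"angular":[0,0,0]}]}}

```text
t: 38.6
eef_pos: [0.5355, 0.196, 0.1686]
tool_rot: [-0.0, -0.0, 1.0, -0.0]
contact_force: [0.9, -0.2, -2.6]
gripper_width: 0.214
grasp_force: 107.9
```

Run:
```python
from h import *
o=where(); print(delta([.5354,.1970,.1681],np.radians(180.1)))
zt=o['eef_pos'][2]-.0981+.0065
for n in('scene','top'):
    m=model(n); i=optics.read_camera(n)
    for c in blobs(i,'blue',100): print(n,wrect(n,c,zt,m).tolist(),wrect(n,c,.038,m).tolist())
```

```text
t 38.6 pos [0.5355 0.196  0.1686] yaw_x -179.98 tilt [-0.     -0.0002] F [ 0.9 -0.2 -2.6] w 0.214 g 107.9
(array([0.0001, 0.001 , 0.0005]), array([-0.0003, -0.    , -0.0017]))
scene [645.2, 329.0, 93.4, 66.9, -89.1] [617.9, 319.0, 98.9, 70.9, -89.1]
scene [618.3, 197.9, 101.4, 70.1, -89.7] [589.4, 180.2, 107.5, 74.3, -89.7]
top [636.4, 178.2, 58.6, 30.2, -86.9] [645.8, 183.9, 60.9, 31.4, -86.9]
```

{"name": "drive_tool", "arguments": {"deltas": [{"gripper":255,"offset":[0,0.001,0.004],"angular":[0,0,0]},{"gripper":255,"offset":[0,0.001,0.012],"angular":[0,0,0]},{"gripper":255,"offset":[0,0.001,0.021],"angular":[0,0,0]},{"gripper":255,"offset":[0,0.001,0.028],"angular":[0,0,0]},{"gripper":255,"offset":[0,0.001,0.033],"angular":[0,0,0]}]}}

```text
t: 39.2
eef_pos: [0.535, 0.1977, 0.1343]
tool_rot: [-0.001, -0.001, 1.0, -0.0]
contact_force: [-0.2, -0.2, -2.0]
gripper_width: 0.218
grasp_force: 107.9
```

{"name": "drive_tool", "arguments": {"deltas": [{"gripper":255,"offset":[0,0,0.002],"angular":[0,0,0]},{"gripper":255,"offset":[0,0,0.004],"angular":[0,0,0]},{"gripper":255,"offset":[0,0,0.006],"angular":[0,0,0]},{"gripper":255,"offset":[0,0,0.009],"angular":[0,0,0]},{"gripper":255,"offset":[0,0,0.014],"angular":[0,0,0]}]}}

```text
t: 39.7
eef_pos: [0.536, 0.1981, 0.1218]
tool_rot: [0.001, -0.001, 1.0, 0.0]
contact_force: [0.4, 0.9, -1.1]
gripper_width: 0.213
grasp_force: 108.0
```

{"name": "drive_tool", "arguments": {"deltas": [{"gripper":255,"offset":[0,0,0],"angular":[0,0,0]},{"gripper":255,"offset":[0,0,0],"angular":[0,0,0]},{"gripper":255,"offset":[0,0,0],"angular":[0,0,0]}]}}

```text
t: 40.0
eef_pos: [0.5356, 0.1979, 0.1216]
tool_rot: [0.0, -0.001, 1.0, 0.0]
contact_force: [-0.9, -0.4, -0.6]
gripper_width: 0.217
grasp_force: 108.0
```

{"name": "drive_tool", "arguments": {"deltas": [{"gripper":255,"offset":[0.015,0,0],"angular":[0,0,0]},{"gripper":255,"offset":[0.04,0,0],"angular":[0,0,0]},{"gripper":255,"offset":[0.065,0,0],"angular":[0,0,0]},{"gripper":255,"offset":[0.09,0,0],"angular":[0,0,0]},{"gripper":255,"offset":[0.11,0,0],"angular":[0,0,0]}]}}

```text
t: 40.5
eef_pos: [0.4241, 0.1976, 0.1216]
tool_rot: [-0.0, -0.001, 1.0, 0.0]
contact_force: [0.2, -0.2, -0.5]
gripper_width: 0.218
grasp_force: 108.0
```

{"name": "drive_tool", "arguments": {"deltas": [{"gripper":255,"offset":[0,0,-0.03],"angular":[0,0,0]},{"gripper":255,"offset":[0,-0.02,-0.06],"angular":[0,0,0]},{"gripper":255,"offset":[0,-0.06,-0.08],"angular":[0,0,0]},{"gripper":255,"offset":[0,-0.105,-0.08],"angular":[0,0,0]},{"gripper":255,"offset":[0,-0.105,-0.08],"angular":[0,0,0]}]}}

```text
t: 41.0
eef_pos: [0.4253, 0.0874, 0.2024]
tool_rot: [0.0, 0.003, 1.0, 0.0]
contact_force: [0.6, 0.6, -2.0]
gripper_width: 0.218
grasp_force: 108.1
```

Run:
```python
from h import *
o=where(); print(delta([.5120,.0910,.150],np.radians(180.5)))
for n in('scene','top'):
    m=model(n); i=optics.read_camera(n)
    for c in blobs(i,'blue',100): print(n,wrect(n,c,.038,m).tolist())
```

```text
t 41.0 pos [0.4253 0.0874 0.2024] yaw_x 179.63 tilt [0.0009 0.0005] F [ 0.6  0.6 -2. ] w 0.218 g 108.1
(array([-0.0867,  0.0041,  0.0525]), array([ 0.0006,  0.0011, -0.0194]))
scene [617.9, 319.1, 99.0, 70.9, -89.1]
scene [617.9, 199.5, 100.8, 70.7, -89.9]
top [617.5, 318.3, 97.4, 69.8, -89.3]
top [618.5, 200.0, 96.7, 69.7, 89.9]
```

Both plates are laid, at (617.5, 318.3) and (618.5, 200.0). Returning the spatula to its sheet.

{"name": "drive_tool", "arguments": {"deltas": [{"gripper":255,"offset":[-0.03,0.003,0],"angular":[0,0,-0.015]},{"gripper":255,"offset":[-0.06,0.003,0.02],"angular":[0,0,-0.015]},{"gripper":255,"offset":[-0.0855,0.003,0.045],"angular":[0,0,-0.015]},{"gripper":255,"offset":[-0.0855,0.003,0.07],"angular":[0,0,-0.015]},{"gripper":255,"offset":[-0.0855,0.003,0.085],"angular":[0,0,-0.015]}]}}

```text
t: 41.6
eef_pos: [0.5107, 0.097, 0.1142]
tool_rot: [-0.001, -0.008, 1.0, -0.0]
contact_force: [0.2, 0.9, -1.4]
gripper_width: 0.21
grasp_force: 108.1
```

{"name": "drive_tool", "arguments": {"deltas": [{"gripper":255,"offset":[0,0,0.005],"angular":[0,0,0]},{"gripper":255,"offset":[0,0,0.01],"angular":[0,0,0]},{"gripper":255,"offset":[0,0,0.013],"angular":[0,0,0]},{"gripper":255,"offset":[0,0,0.015],"angular":[0,0,0]},{"gripper":255,"offset":[0,0,0.015],"angular":[0,0,0]}]}}

```text
t: 42.1
eef_pos: [0.5112, 0.096, 0.1019]
tool_rot: [0.0, -0.007, 1.0, 0.0]
contact_force: [-0.3, -0.3, -1.0]
gripper_width: 0.211
grasp_force: 108.1
```

Run:
```python
from h import *
where()
```

```text
t 42.1 pos [0.5112 0.096  0.1019] yaw_x -179.22 tilt [0.0007 0.0005] F [-0.3 -0.3 -1. ] w 0.211 g 108.1
```

{"name": "drive_tool", "arguments": {"deltas": [{"gripper":255,"offset":[0,-0.004,0],"angular":[0,0,0.01]},{"gripper":255,"offset":[0,-0.007,0],"angular":[0,0,0.015]},{"gripper":255,"offset":[0,-0.007,0],"angular":[0,0,0.015]},{"gripper":255,"offset":[0,-0.007,0.001],"angular":[0,0,0.015]},{"gripper":255,"offset":[0,-0.007,0.002],"angular":[0,0,0.015]}]}}

```text
t: 42.6
eef_pos: [0.511, 0.0888, 0.0997]
tool_rot: [-0.0, -0.001, 1.0, 0.0]
contact_force: [-6.3, -0.5, 16.8]
gripper_width: 0.214
grasp_force: 110.5
```

{"name": "drive_tool", "arguments": {"deltas": [{"gripper":255,"offset":[0,0,0.0003],"angular":[0,0,0]},{"gripper":255,"offset":[0,0,0.0003],"angular":[0,0,0]}]}}

```text
t: 42.8
eef_pos: [0.5111, 0.0888, 0.0999]
tool_rot: [-0.0, -0.001, 1.0, 0.0]
contact_force: [-4.5, -0.1, 11.3]
gripper_width: 0.212
grasp_force: 110.0
```

Run:
```python
from h import *
where()
```

```text
t 42.8 pos [0.5111 0.0888 0.0999] yaw_x -179.91 tilt [-0.0004  0.0008] F [-4.5 -0.1 11.3] w 0.212 g 110.0
```

{"name": "drive_tool", "arguments": {"deltas": [{"gripper":255,"offset":[0,0,-0.0007],"angular":[0,0,0]},{"gripper":255,"offset":[0,0,-0.0007],"angular":[0,0,0]},{"gripper":130,"offset":[0,0,-0.0007],"angular":[0,0,0]},{"gripper":130,"offset":[0,0,-0.0007],"angular":[0,0,0]},{"gripper":130,"offset":[0,0,-0.0007],"angular":[0,0,0]}]}}

```text
t: 43.3
eef_pos: [0.5112, 0.0889, 0.0998]
tool_rot: [0.0, -0.001, 1.0, -0.0]
contact_force: [-0.2, -0.1, -0.3]
gripper_width: 0.492
grasp_force: 0.0
```

{"name": "drive_tool", "arguments": {"deltas": [{"gripper":130,"offset":[0,0,0],"angular":[0,0,0]},{"gripper":130,"offset":[0,0,-0.02],"angular":[0,0,0]},{"gripper":130,"offset":[0,0,-0.05],"angular":[0,0,0]},{"gripper":130,"offset":[0,0,-0.09],"angular":[0,0,0]},{"gripper":130,"offset":[0,0,-0.13],"angular":[0,0,0]}]}}

```text
t: 43.8
eef_pos: [0.5108, 0.0886, 0.2309]
tool_rot: [-0.001, -0.001, 1.0, -0.0]
contact_force: [1.1, 0.6, 1.1]
gripper_width: 0.489
grasp_force: 0.0
```

{"name": "drive_tool", "arguments": {"deltas": [{"gripper":130,"offset":[0.03,0,-0.03],"angular":[0,0,0]},{"gripper":130,"offset":[0.07,0,-0.06],"angular":[0,0,0]},{"gripper":130,"offset":[0.09,0,-0.08],"angular":[0,0,0]},{"gripper":130,"offset":[0.09,0,-0.08],"angular":[0,0,0]}]}}

```text
t: 44.2
eef_pos: [0.42, 0.0887, 0.3117]
tool_rot: [0.001, -0.002, 1.0, 0.003]
contact_force: [1.4, 1.3, -0.2]
gripper_width: 0.491
grasp_force: 0.0
```

Run:
```python
from h import *
where()
for n in('scene','top'):
    m=model(n); i=optics.read_camera(n); cv2.imwrite(f'pics/{n}20.png',i)
    for c in blobs(i,'blue',100): print(n,wrect(n,c,.038,m).tolist())
    for c in blobs(i,'orange'): print(n,'handle',wrect(n,c,.055,m).tolist())
    for c in blobs(i,'pin',30):
        r=wrect(n,c,.04,m)
        if r[3]<20: print(n,'pin',r.tolist())
i=cv2.imread('pics/top20.png'); a=cv2.resize(i[140:300,180:500],(800,400),interpolation=cv2.INTER_CUBIC)
s=cv2.imread('pics/scene20.png'); b=cv2.resize(s[130:330,190:450],(260,200))
cv2.imwrite('pics/final.png',np.vstack([a,np.hstack([b,cv2.resize(s,(320,200)),np.zeros((200,220,3),np.uint8)])]))
```

```text
t 44.2 pos [0.42   0.0887 0.3117] yaw_x -179.83 tilt [0.0016 0.0057] F [ 1.4  1.3 -0.2] w 0.491 g 0.0
scene [617.9, 319.1, 99.0, 70.9, -89.1]
scene [617.9, 199.5, 100.8, 70.7, -89.7]
scene pin [645.6, -156.3, 40.6, 18.2, -88.1]
scene pin [552.7, -283.4, 92.4, 15.9, -3.8]
scene pin [535.9, -392.8, 68.8, 16.8, -2.0]
top [617.5, 318.3, 97.4, 69.8, -89.3]
top [618.5, 200.1, 96.7, 69.7, 89.9]
top pin [545.3, -397.7, 92.4, 10.5, -4.6]
top pin [552.5, -288.4, 87.5, 10.4, -3.7]
```

View pics/final.png

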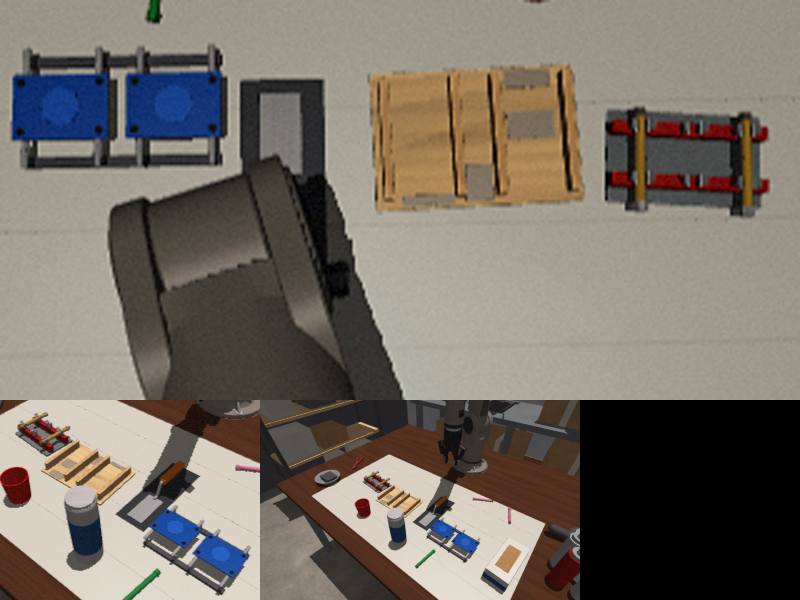

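The final view shows both plates square on the rack, the spatula blade on the far part of the sheet, the board empty, and both pins across the rail clips. Nothing else has been disturbed.

```bash
python3 -c "
from station import bot
print(bot.hand_in())"
```

```text
the job is handed in; nothing more can be done
None
```

The job is done and handed in at about 44 s of robot time: both plates are within about 2 mm of centre and square on the rack, the two brass-coloured pins that were there are snapped home, and the spatula is back on its drip sheet; the first pin slipped in the fingers as it was pressed in, with up to 68 N on the wrist, and was then re-centred.

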